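# Sticker and weight two boards on the drying stand

### The arm

A 6-joint arm with a two-finger parallel gripper is mounted at the origin on the work surface. World frame = base frame: x ahead of the robot, y to its left, z up, the work surface at z = 0. Lengths are in m, angles in rad, forces in N, time in s.
With the tool pointing down it reaches from about 0.375 to 0.925 m from the base axis. Payload 5.7 kg.
Tool frame: the origin (TCP) lies between the finger pads; the fingertips stand 25 mm ahead of it and the grasp point (between the pads) lies 6 mm ahead of it; z points along the fingers, x is the direction in which the jaws open and shut, and the axes are right-handed (so a half turn about z gives the same grasp; the last joint's range is limited). The gripper opens to 85 mm and grips with 20 to 120 N. Pads are 22 mm wide; open, the fingers measure 114 mm over their backs; the gripper's body (76 mm by 85 mm) begins 54 mm behind the grasp point. The pads swing forward as they close: fully open they stand 13 mm farther back than shut.
Start: joints at [-1.353, 0.359, 1.51, -0, 1.272, -0.115], TCP at [0.196, -0.567, 0.256] pointing down, gripper open.
Joint ranges: [-2.97, 2.97], [-1.01, 2.36], [0.21, 2.38], [-0.96, 4.11], [0.2, 2.71], [-2.98, 2.98]. Speed limits (rad/s): [2.39, 2.39, 3.14, 3.14, 3.14, 3.14].

### API

Orientations are given as a rotation vector (axis times angle).
In Python, from station import robot, cams, finish_job gives the robot as it stands. The module is installed in compiled form; this text tells all that it offers.
- The arm moves only by the tool arm_command, never from a script. Its argument "motion" is a list of rows, each an object of numbers: "hand": the gripper's target within -1 to 1 (shut at 1, half-way at 0, fully open at -1); "dx", "dy", "dz": the shift along the tool's x, y, z in cm; "spin": the turn about the tool's z in degrees. A call has 1 to 12 rows; each row shifts and turns the commanded pose from where the row before left it, along the tool's axes as they then stand; what a row does not reach is not made up. A row lasts 1/8 s, in which the tool goes at most 62.5 mm and 10.7 degrees, less where a joint would pass 70% of its speed; a pose out of reach is approached as far as the arm can. A call is refused whole if a number of a shift passes 6.25 or a number of a turn 10.7, either way. A call with a gripper value outside its range is refused whole. The fingers move at their own pace and stop on an object; "squeeze" is the grip in N (left out, the last holds). Time passes only in rows, so rows that do not move let the fingers close. It gives the time, the measured TCP pose, the force and the opening at its end, in the units of the state.
- robot.sense(): the state, without advancing time (a new reading comes with each control period).
- cams.grab_frame(name): name is "side" or "top"; returns a dict with "image" (384x512x3 uint8, blue, green, red), "fx", "fy", "cx", "cy" (pixels), "xyz" and "attitude" of the camera in the world. Camera axes: x right, y down, z forward; pixel columns grow to the right and rows downward; lengths in m; the calibration is good to about 2 mm. A picture is of the moment at which its call begins. There is no depth.
- finish_job(): hands the job in, once; it reports no verdict.
The state is a dict: "t": time; "q": joint angles; "joint_vel": joint speeds; "joint_torque": joint torques, N m; "tool_pos": TCP position; "ee_rot": TCP orientation; "force": force on the tool from outside, world axes, zero at the start; "ft_torque": the same for the moment, N m; "gripper_width": finger opening in m.
Only numpy, scipy, OpenCV 4.12 (cv2) and the standard library are available. Lean on these libraries where they do the work, as an engineer would, in place of code of your own. Each camera call takes 0.05 s, during which the arm holds its last target.

### The job

Stack the boards to dry on the drying stand: lay the pale oak board lengthwise across its two bearers, centred on the stand, then lay the two small spacer sticks crosswise on the oak, each squarely above the bearer of its own colour (red-ended over red, blue-ended over blue). Lay the dark walnut board on the sticks squarely above the oak, and last stand the iron weight upright on the middle of the walnut. Leave it all standing still, and do not knock over the white glue bottle.

Things in the scene. Friction and masses are not known exactly. Their poses are not given: they have to be found in the camera images.
- stand: the drying stand's grey base board, 170 x 84 x 8 mm, fixed to the bench. Origin: centre of its underside on the bench (z = 0); x along its 170 mm length, y across, z up. It carries the two bearers, 65 mm either side of its centre along x.
- bearer_red_top (a point): the red wooden bearer fixed on the stand near one of its ends (either end): a bar 24 mm wide along x, 84 mm long along y, 32 mm high on the 8 mm base board. This point is the centre of its top face, 40 mm above the bench; axes parallel to the stand's.
- bearer_blue_top (a point): the blue wooden bearer, same size as the red one, at the stand's other end. This point is the centre of its top face, 40 mm above the bench; axes parallel to the stand's.
- oak_center (a point): pale oak board with white painted ends, 200 x 50 x 24 mm, about 0.17 kg, lying flat and loose on the bench. This point is its very centre, 12 mm above its underside; x along its length, y across its 50 mm width, z up.
- walnut_center (a point): dark brown walnut board with white painted ends, 200 x 50 x 24 mm, about 0.17 kg, lying flat and loose on the bench. This point is its very centre, 12 mm above its underside; x along its length, y across its 50 mm width, z up.
- stick_red_center (a point): pale spacer stick with red painted ends, 100 x 18 x 18 mm, 25 g, lying loose on the bench. This point is its very centre, 9 mm above its underside; x along its length, y across, z up.
- stick_blue_center (a point): pale spacer stick with blue painted ends, 100 x 18 x 18 mm, 25 g, lying loose on the bench. This point is its very centre, 9 mm above its underside; x along its length, y across, z up.
- weight_knob (a point): round dark iron weight standing upright on the bench, about 0.65 kg: a disc 62 mm across and 22 mm high that narrows to an 18 mm neck and carries a round knob 26 mm across, from 37 to 57 mm above its underside, to lift it by. This point is the centre of the knob, 47 mm above its underside, on the axis; z up.
- glue: white glue bottle with a yellow label and orange cap, 52 mm across and 115 mm high, standing loose on the bench; leave it standing. Origin: centre of its underside, z up.
Things that resemble listed ones, but are neither listed nor needed, are in the scene too. There is more than one size of the part that bears weight_knob; the job needs the largest.

How it is judged:
On the way, in this order (a step that is already met when the one before it is completed fails the run):
1. the oak board lies across the two bearers, let go (horizontal distance between oak_center and stand below 0.012 m and height (world z) of oak_center between 0.047 and 0.057 m and angle between the x axis of oak_center and the x axis of stand, either way round below 0.14 rad and contact force between oak and the fingers below 0.1 N), for 0.2 s.
2. the sticks lie on the oak, each over the bearer of its colour, let go (horizontal distance between stick_red_center and bearer_red_top below 0.012 m and height (world z) of stick_red_center between 0.068 and 0.078 m and angle between the x axis of stick_red_center and the y axis of bearer_red_top, either way round below 0.17 rad and angle between each of stick_red_center, stick_blue_center's own x axis and vertical above 1.5 rad and horizontal distance between stick_blue_center and bearer_blue_top below 0.012 m and height (world z) of stick_blue_center between 0.068 and 0.078 m and angle between the x axis of stick_blue_center and the y axis of bearer_blue_top, either way round below 0.17 rad and contact force between each of stick_red, stick_blue and the fingers below 0.1 N), for 0.2 s.
3. the walnut board lies on the sticks above the oak, let go (horizontal distance between walnut_center and oak_center below 0.014 m and height (world z) of walnut_center between 0.089 and 0.099 m and angle between the x axis of walnut_center and the x axis of oak_center, either way round below 0.16 rad and contact force between walnut and the fingers below 0.1 N), for 0.2 s.
4. the weight stands on the walnut, let go (horizontal distance between weight_knob and walnut_center below 0.014 m and height (world z) of weight_knob between 0.148 and 0.158 m and angle between weight_knob's own z axis and vertical below 0.1 rad and contact force between weight and the fingers below 0.1 N), for 0.2 s.
At the end, for the whole second after the job is handed in: From below: oak within 12 mm of the stand's centre (0.14 rad), sticks flat within 12 mm of the bearers of their colour (0.17 rad), walnut within 14 mm of the oak (0.16 rad), weight upright within 14 mm of the walnut's centre; heights within 5 mm; all released, at rest (horizontal distance between oak_center and stand below 0.012 m and height (world z) of oak_center between 0.047 and 0.057 m and angle between the x axis of oak_center and the x axis of stand, either way round below 0.14 rad and horizontal distance between stick_red_center and bearer_red_top below 0.012 m and height (world z) of stick_red_center between 0.068 and 0.078 m and angle between the x axis of stick_red_center and the y axis of bearer_red_top, either way round below 0.17 rad and angle between each of stick_red_center, stick_blue_center's own x axis and vertical above 1.5 rad and horizontal distance between stick_blue_center and bearer_blue_top below 0.012 m and height (world z) of stick_blue_center between 0.068 and 0.078 m and angle between the x axis of stick_blue_center and the y axis of bearer_blue_top, either way round below 0.17 rad and horizontal distance between walnut_center and oak_center below 0.014 m and height (world z) of walnut_center between 0.089 and 0.099 m and angle between the x axis of walnut_center and the x axis of oak_center, either way round below 0.16 rad and horizontal distance between weight_knob and walnut_center below 0.014 m and height (world z) of weight_knob between 0.148 and 0.158 m and angle between weight_knob's own z axis and vertical below 0.1 rad and linear speed of each of oak, stick_red, stick_blue, walnut, weight below 0.02 m/s and angular speed of each of oak, stick_red, stick_blue, walnut, weight below 0.2 rad/s); the robot touches nothing.
It fails at once if the glue bottle is tipped over (angle between glue's own z axis and vertical above 0.4 rad).
It also fails if it takes over 144 s, if anything falls off the work surface, if the arm or the gripper's body presses on something with over 40 N, if the wrist force passes 120 N, or if a joint passes its speed limit or range.

## Working session

There is one attempt and no reset: what is moved stays moved. The work goes in short steps, Python scripts to look and compute and a tool call to move; the robot and the scene stay as the last step left them, time stands still between calls to the robot, and variables do not carry over. Pictures are saved under pics/ and viewed, and the job is handed in when it is done.

Besides the shell and the picture viewer there is one more tool, called as name(argument=value, ...), one argument or row to a line, values as JSON. arm_command: Moves the arm, as the interface text tells. Its arguments: {"type":"object","properties":{"motion":{"type":"array","items":{"type":"object","properties":{"hand":{"type":"number"},"dx":{"type":"number"},"dy":{"type":"number"},"dz":{"type":"number"},"spin":{"type":"number"}}}},"squeeze":{"type":"number"}},"required":["motion"]}

```bash
mkdir -p pics
python3 - <<'E'
from station import robot,cams
import cv2
s=robot.sense();print({k:(v if not hasattr(v,'tolist') else v.tolist()) for k,v in s.items()})
for n in ["side","top"]:
    f=cams.grab_frame(n);cv2.imwrite(f"pics/{n}0.png",f["image"])
    print(n,{k:v for k,v in f.items() if k!="image"})
E
```

```text
{'t': 0.0, 'q': [-1.3530947229913388, 0.35949030279262223, 1.511460494418231, -8.990192976427866e-06, 1.2724834724278005, -0.1151053078109658], 'joint_vel': [-0.0006546083387008181, 0.00026920957383532384, 0.0008154128796800831, 0.0012309559579640411, 0.0008696664360480288, 0.0009766337380938232], 'joint_torque': [0.002625716515467502, -52.76171922683716, -27.8616464138031, 2.4288887061629794e-05, 0.013347217754926533, -1.6271101799247845e-06], 'tool_pos': [0.1958652410142601, -0.5664491475606496, 0.2554516113126189], 'ee_rot': [-2.5577105012561807, 1.8220885122896016, 0.0021559133026516565], 'force': [0.34409730417051787, 0.5110209635347873, 0.3122236182330326], 'ft_torque': [0.0052120411001217865, -0.021617486779553767, 0.009758778561331567], 'gripper_width': 0.08546905249562586}
side {'fx': 416.42105033036444, 'fy': 416.42105033036444, 'cx': 251.6528011896254, 'cy': 187.94519698545813, 'xyz': array([ 0.46488578, -0.6482012 ,  0.65500256]), 'attitude': array([-2.30579092,  0.13813648, -0.04458347])}
top {'fx': 349.9985082103639, 'fy': 349.9985082103639, 'cx': 254.78006339764318, 'cy': 189.85713239133315, 'xyz': array([0.48682643, 0.0119421 , 0.9763928 ]), 'attitude': array([-2.16741192,  2.21227364, -0.08376509])}
```

View pics/top0.png

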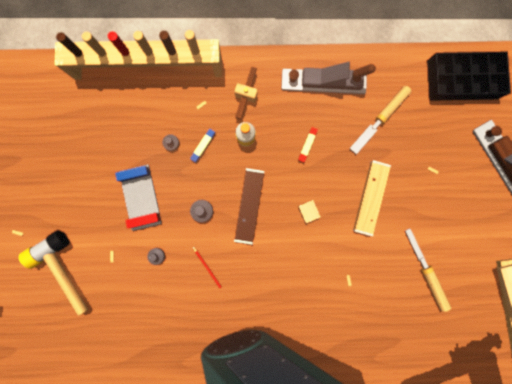

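View pics/side0.png

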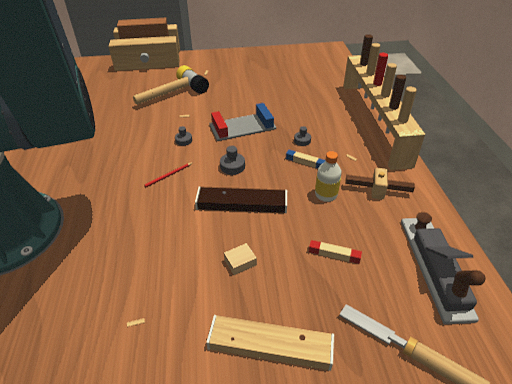

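```bash
cat > h.py <<'E'
import numpy as np,cv2
from scipy.spatial.transform import Rotation as R
from scipy.optimize import minimize
def K(f): return np.array([[f["fx"],0,f["cx"]],[0,f["fy"],f["cy"]],[0,0,1]])
def back(f,uv,z):
    uv=np.atleast_2d(uv).astype(float); Rm=R.from_rotvec(f["attitude"]).as_matrix()
    d=np.c_[(uv[:,0]-f["cx"])/f["fx"],(uv[:,1]-f["cy"])/f["fy"],np.ones(len(uv))]@Rm.T
    c=np.array(f["xyz"]); return c+d*((z-c[2])/d[:,2])[:,None]
def proj(f,P):
    Rm=R.from_rotvec(f["attitude"]).as_matrix(); p=(np.atleast_2d(P)-f["xyz"])@Rm
    return np.c_[p[:,0]/p[:,2]*f["fx"]+f["cx"],p[:,1]/p[:,2]*f["fy"]+f["cy"]]
def box(x,y,yaw,L,W,z0,z1):
    c,s=np.cos(yaw),np.sin(yaw)
    return np.array([[x+a*c-b*s,y+a*s+b*c,z] for z in(z0,z1) for a in(-L/2,L/2) for b in(-W/2,W/2)])
def drawbox(im,f,B,col,s=1):
    p=proj(f,B)*s+ (s-1)/2
    for h in(4,): 
        q=p[[h,h+1,h+3,h+2]]
        cv2.polylines(im,[np.round(q*8).astype(np.int32)],True,col,1,cv2.LINE_AA,3)
E
python3 - <<'E'
from station import cams
import cv2,pickle
F={n:cams.grab_frame(n) for n in("top","side")}
pickle.dump(F,open("f0.pkl","wb"))
t=F["top"]["image"]; 
cv2.imwrite("pics/tc.png",cv2.resize(t[115:275,105:265],None,fx=3.7,fy=3.7,interpolation=cv2.INTER_CUBIC))
cv2.imwrite("pics/td.png",cv2.resize(t[110:250,180:400],None,fx=3.6,fy=3.6,interpolation=cv2.INTER_CUBIC))
E
```

```text
(no output)
```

View pics/tc.png

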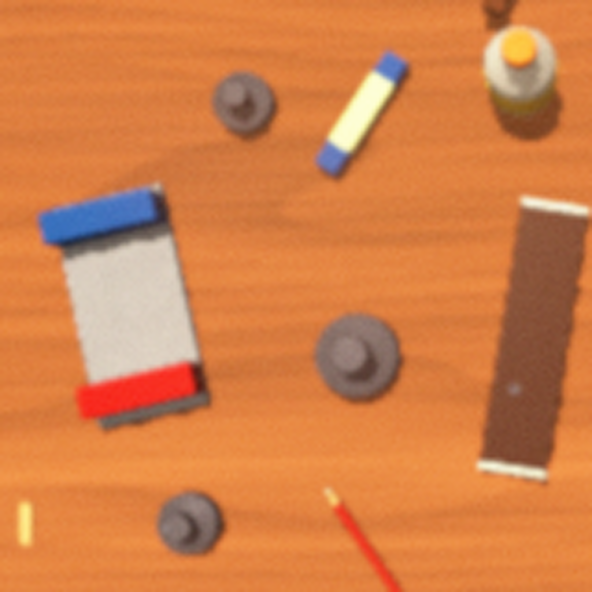

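View pics/td.png

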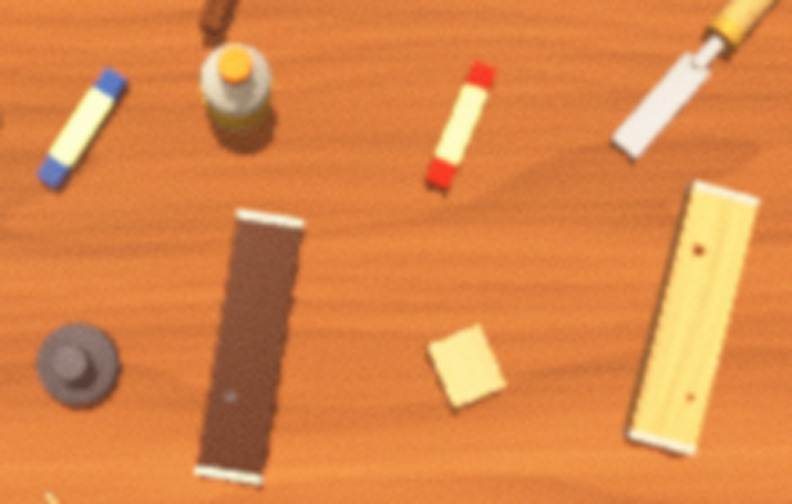

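```bash
cat > seg.py <<'E'
from h import *
def rect(f,roi,cond,z,s=6):
    u0,u1,v0,v1=roi
    im=cv2.resize(f["image"][v0:v1,u0:u1],None,fx=s,fy=s,interpolation=cv2.INTER_CUBIC)
    im=cv2.GaussianBlur(im,(0,0),s/3)
    hsv=cv2.cvtColor(im,cv2.COLOR_BGR2HSV).astype(int)
    m=cond(hsv[...,0],hsv[...,1],hsv[...,2]).astype(np.uint8)
    m=cv2.morphologyEx(m,cv2.MORPH_OPEN,np.ones((s,s),np.uint8))
    m=cv2.morphologyEx(m,cv2.MORPH_CLOSE,np.ones((4*s,4*s),np.uint8))
    cs,_=cv2.findContours(m,cv2.RETR_EXTERNAL,cv2.CHAIN_APPROX_NONE)
    c=max(cs,key=cv2.contourArea)[:,0,:]
    uv=(c+.5)/s-.5+[u0,v0]
    P=back(f,uv,z)[:,:2]
    sc=1e4
    (cx,cy),(a,b),ang=cv2.minAreaRect((P*sc).astype(np.float32))
    mm=cv2.moments((P*sc).astype(np.float32).reshape(-1,1,2))
    th=np.radians(ang)
    if a<b: a,b,th=b,a,th+np.pi/2
    th=(th+np.pi/2)%np.pi-np.pi/2
    mu=0.5*np.arctan2(2*mm["mu11"],mm["mu20"]-mm["mu02"])
    return dict(rc=np.round([cx/sc,cy/sc],4),cen=np.round([mm["m10"]/mm["m00"]/sc,mm["m01"]/mm["m00"]/sc],4),size=np.round([a/sc,b/sc],4),yaw=round(th,3),yawm=round(mu,3),area=round(mm["m00"]/sc**2*1e6))
yellow=lambda H,S,V:((H>=17)&(H<=35)&(V>150))
white=lambda H,S,V:((S<90)&(V>140))
red=lambda H,S,V:((H<4)|(H>174))&(S>200)&(V>160)
blue=lambda H,S,V:(H>100)&(H<130)&(S>110)&(V>130)
dark=lambda H,S,V:(V<125)
E
python3 - <<'E'
import pickle
from seg import *
F=pickle.load(open("f0.pkl","rb"));t=F["top"]
yw=lambda H,S,V:yellow(H,S,V)|white(H,S,V)
print("oak",rect(t,(345,400,150,245),yw,.024))
print("wal",rect(t,(228,272,162,250),lambda H,S,V:(V<140)|white(H,S,V),.024))
print("sr",rect(t,(292,325,120,170),lambda H,S,V:yellow(H,S,V)|red(H,S,V)|white(H,S,V),.018))
print("sb",rect(t,(185,220,122,170),lambda H,S,V:yellow(H,S,V)|blue(H,S,V)|white(H,S,V),.018))
print("br",rect(t,(115,170,200,235),red,.040))
print("bb",rect(t,(110,165,160,190),blue,.040))
hsv=cv2.cvtColor(t["image"],cv2.COLOR_BGR2HSV)
for n,p in dict(oak=(372,190),oakend=(367,235),wal=(250,200),sr=(309,145),rend=(313,131),b=(132,174),bside=(140,181),r=(140,220),bench=(280,200)).items(): print(n,hsv[p[1],p[0]])
E
```

```text
oak {'rc': array([ 0.5237, -0.3176]), 'cen': array([ 0.524 , -0.3177]), 'size': array([0.2026, 0.053 ]), 'yaw': np.float64(-0.289), 'yawm': np.float64(-0.292), 'area': 10254}
wal {'rc': array([0.5089, 0.0193]), 'cen': array([0.501, 0.019]), 'size': array([0.2031, 0.0514]), 'yaw': np.float64(-0.183), 'yawm': np.float64(-0.21), 'area': 8286}
sr {'rc': array([ 0.675 , -0.1455]), 'cen': array([ 0.6753, -0.1458]), 'size': array([0.0957, 0.0228]), 'yaw': np.float64(-0.424), 'yawm': np.float64(-0.428), 'area': 1625}
sb {'rc': array([0.6797, 0.1459]), 'cen': array([0.682 , 0.1452]), 'size': array([0.1016, 0.0245]), 'yaw': np.float64(-0.586), 'yawm': np.float64(-0.598), 'area': 2014}
br {'rc': array([0.4748, 0.3056]), 'cen': array([0.4749, 0.3059]), 'size': array([0.0827, 0.0213]), 'yaw': np.float64(-1.379), 'yawm': np.float64(-1.363), 'area': 1561}
bb {'rc': array([0.6021, 0.3342]), 'cen': array([0.6021, 0.3343]), 'size': array([0.0808, 0.0213]), 'yaw': np.float64(-1.359), 'yawm': np.float64(-1.364), 'area': 1609}
oak [ 25 121 253]
oakend [ 13 112 189]
wal [  9 145 134]
sr [ 28  65 253]
rend [  3 215 247]
b [108 169 190]
bside [ 16  34 203]
r [  2 223 248]
bench [ 13 179 232]
```

```bash
cat > ov.py <<'E'
from seg import *
def ov(f,objs,roi,s,name):
    u0,u1,v0,v1=roi
    im=cv2.resize(f["image"],None,fx=s,fy=s,interpolation=cv2.INTER_CUBIC)
    for o in objs:
        drawbox(im,f,box(*o),(0,255,0),s)
    cv2.imwrite(name,im[v0*s:v1*s,u0*s:u1*s])
E
python3 - <<'E'
import pickle
from ov import *
F=pickle.load(open("f0.pkl","rb"))
O=[(.5238,-.3177,-.29,.2,.05,0,.024),(.5089,.0193,-.185,.2,.05,0,.024),(.675,-.1457,-.424,.1,.018,0,.018),(.681,.1455,-.59,.1,.018,0,.018),
(.4748,.3057,-1.36,.084,.024,.008,.04),(.6021,.3342,-1.36,.084,.024,.008,.04)]
ov(F["top"],O,(110,270,115,245),5,"pics/o1.png")
ov(F["top"],O,(285,400,115,245),5,"pics/o2.png")
ov(F["side"],O,(180,380,90,290),4,"pics/o3.png")
ov(F["side"],O,(190,380,230,384),4,"pics/o4.png")
E
```

```text
(no output)
```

View pics/o1.png

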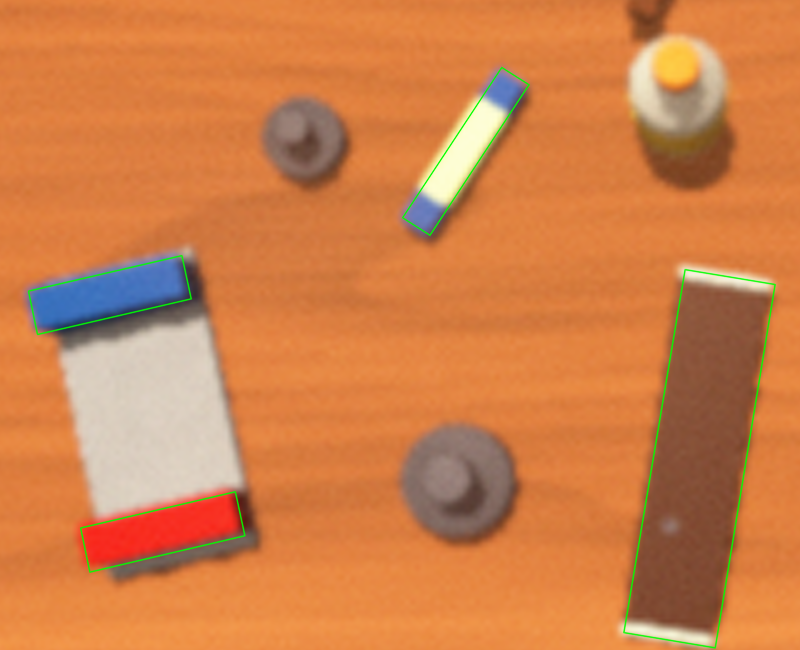

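View pics/o2.png

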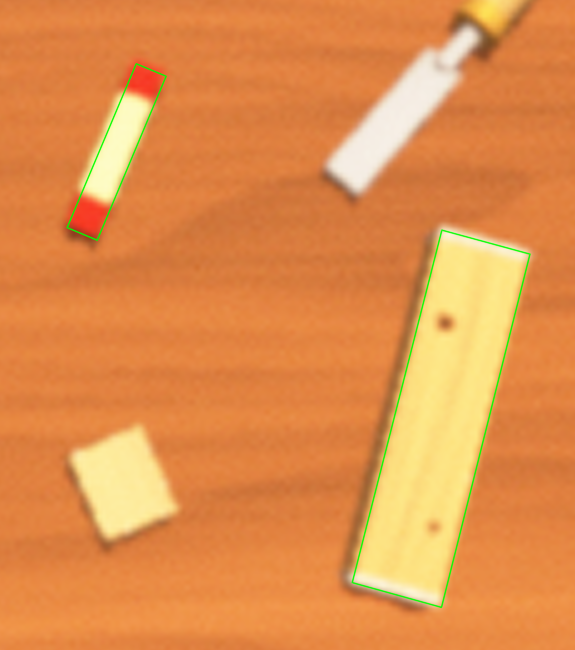

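View pics/o3.png

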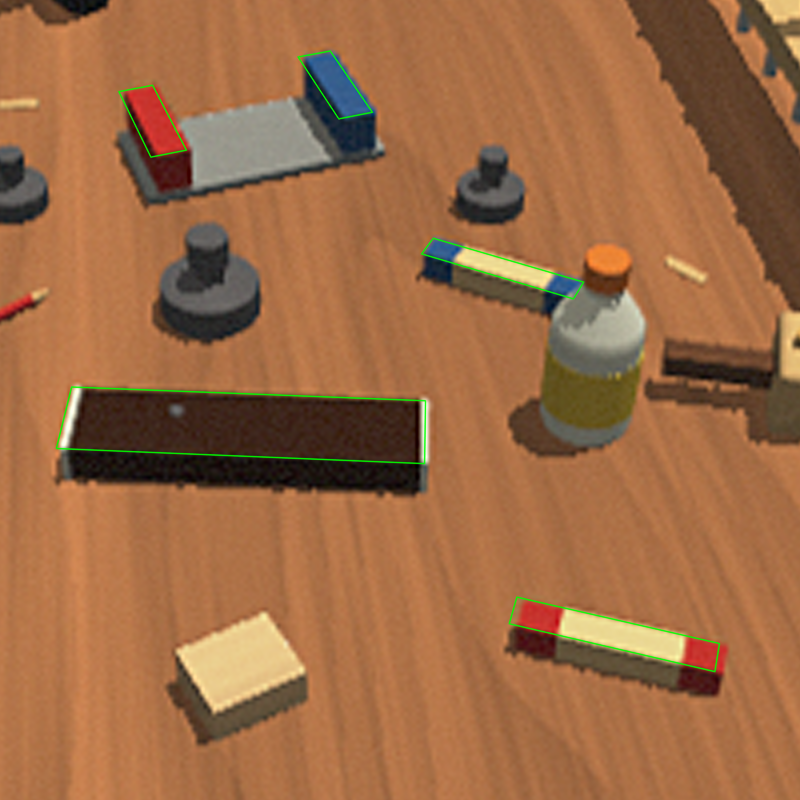

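View pics/o4.png

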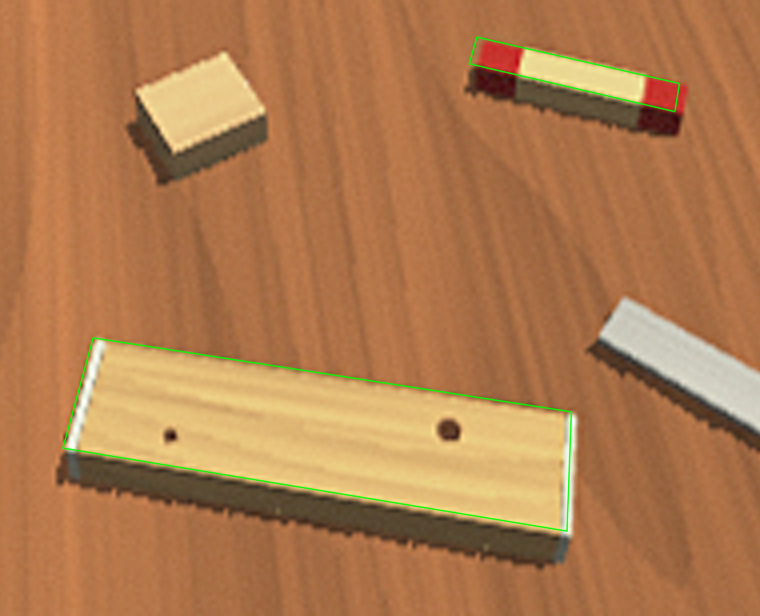

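```bash
cat > plan.py <<'E'
import sys
from h import *
from station import robot
def plan(x,y,z,jaw,s=None):
    s=s or robot.sense(); p=np.array(s["tool_pos"]);M=R.from_rotvec(s["ee_rot"]).as_matrix()
    yaw=np.arctan2(M[1,0],M[0,0]); d=(jaw-yaw+np.pi/2)%np.pi-np.pi/2
    print("pos",p.round(4),"jawyaw",round(yaw,4),"tilt",round(np.degrees(np.arccos(-M[2,2])),2),"w",round(s["gripper_width"],4),"q6",round(s["q"][5],2),"F",np.round(s["force"],1),"t",s["t"])
    for k in(0,-np.pi,np.pi):
        dd=d+k; y2=yaw+dd; e=np.array([x,y])-p[:2]
        q6=np.arctan2(y,x)-y2
        if abs(q6)>2.7: continue
        print(f"spin {-np.degrees(dd):.2f}  then dx {100*(e@[np.cos(y2),np.sin(y2)]):.2f} dy {100*(e@[np.sin(y2),-np.cos(y2)]):.2f} dz {100*(p[2]-z):.2f} cm q6 {q6:.2f}")
if __name__=="__main__": plan(*map(float,sys.argv[1:5]))
E
python3 plan.py .5238 -.3177 .028 1.281
python3 - <<'E'
import pickle
from h import *
F=pickle.load(open("f0.pkl","rb"));t,s=F["top"],F["side"]
print(back(t,(199.6,210.6),.057),back(t,(201.8,211.4),.018),back(s,(180+207/4,90+235/4),.057),"disc top circ side",back(s,(180+210/4,90+286/4),.022))
print("glue",back(t,(110+677/5,115+65/5),.115))
E
```

```text
pos [ 0.1959 -0.5667  0.2558] jawyaw -1.238 tilt 0.07 w 0.0853 q6 -0.12 F [ 1.1 -0.1  0.8] t 0.2
spin 35.67  then dx -33.23 dy -24.31 dz 22.78 cm q6 1.32
spin -144.33  then dx 33.23 dy 24.31 dz 22.78 cm q6 -1.83
[[0.49868978 0.14999491 0.057     ]] [[0.49688845 0.14987318 0.018     ]] [[0.50155869 0.14859231 0.057     ]] disc top circ side [[0.50145756 0.14380108 0.022     ]]
glue [[0.70149283 0.02503207 0.115     ]]
```

arm_command(
  motion=[
    {"hand": -1, "spin": 8.9},
    {"hand": -1, "spin": 8.9},
    {"hand": -1, "spin": 8.9},
    {"hand": -1, "spin": 8.97},
    {"dx": -4.15, "dy": -3.04},
    {"dx": -4.15, "dy": -3.04},
    {"dx": -4.15, "dy": -3.04},
    {"dx": -4.15, "dy": -3.04},
    {"dx": -4.15, "dy": -3.04},
    {"dx": -4.15, "dy": -3.04},
    {"dx": -4.15, "dy": -3.04},
    {"dx": -4.15, "dy": -3.04},
  ],
  squeeze=40,
)

```text
invalid input
```

arm_command(
  motion=[
    {"dz": 4},
    {"dz": 4},
    {"dz": 4},
    {"dz": 0},
  ],
)

```text
invalid input
```

```bash
python3 plan.py .5238 -.3177 .028 1.281
python3 - <<'E'
from station import cams
import cv2
f=cams.grab_frame("side")["image"];cv2.imwrite("pics/s1.png",cv2.resize(f[150:384,150:500],None,fx=2,fy=2))
E
```

```text
pos [ 0.1959 -0.5667  0.2558] jawyaw -1.238 tilt 0.07 w 0.0853 q6 -0.12 F [ 1.1 -0.1  0.8] t 0.2
spin 35.67  then dx -33.23 dy -24.31 dz 22.78 cm q6 1.32
spin -144.33  then dx 33.23 dy 24.31 dz 22.78 cm q6 -1.83
```

View pics/s1.png

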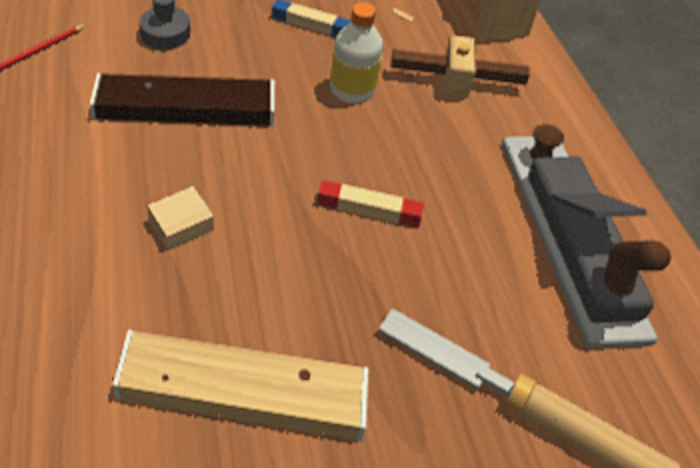

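The arm hasn't moved: both calls were rejected, and the picture shows the scene unchanged. Each row probably needs all five keys.

arm_command(
  motion=[
    {"hand": -1, "dx": 0, "dy": 0, "dz": 0, "spin": 8.9},
    {"hand": -1, "dx": 0, "dy": 0, "dz": 0, "spin": 8.9},
    {"hand": -1, "dx": 0, "dy": 0, "dz": 0, "spin": 8.9},
    {"hand": -1, "dx": 0, "dy": 0, "dz": 0, "spin": 8.97},
  ],
  squeeze=40,
)

```text
t: 0.75
tool_pos: [0.196, -0.5669, 0.2561]
ee_rot: [-1.871, 2.524, 0.001]
force: [0.7, -0.1, -0.5]
gripper_width: 0.0853
```

arm_command(
  motion=[
    {"hand": -1, "dx": -4.15, "dy": -3.04, "dz": 0, "spin": 0},
    {"hand": -1, "dx": -4.15, "dy": -3.04, "dz": 0, "spin": 0},
    {"hand": -1, "dx": -4.15, "dy": -3.04, "dz": 0, "spin": 0},
    {"hand": -1, "dx": -4.15, "dy": -3.04, "dz": 0, "spin": 0},
    {"hand": -1, "dx": -4.15, "dy": -3.04, "dz": 0, "spin": 0},
    {"hand": -1, "dx": -4.15, "dy": -3.04, "dz": 0, "spin": 0},
    {"hand": -1, "dx": -4.15, "dy": -3.04, "dz": 0, "spin": 0},
    {"hand": -1, "dx": -4.15, "dy": -3.04, "dz": 0, "spin": 0},
    {"hand": -1, "dx": 0, "dy": 0, "dz": 5, "spin": 0},
    {"hand": -1, "dx": 0, "dy": 0, "dz": 5, "spin": 0},
    {"hand": -1, "dx": 0, "dy": 0, "dz": 3, "spin": 0},
    {"hand": -1, "dx": 0, "dy": 0, "dz": 0, "spin": 0},
  ],
)

```text
t: 2.25
tool_pos: [0.5222, -0.317, 0.1238]
ee_rot: [1.877, -2.518, -0.009]
force: [0.3, 0.2, 0.5]
gripper_width: 0.0854
```

```bash
python3 plan.py .5238 -.3177 .028 1.281
python3 - <<'E'
from station import cams
import cv2
f=cams.grab_frame("side")["image"];cv2.imwrite("pics/s2.png",cv2.resize(f[150:384,150:500],None,fx=2,fy=2))
E
```

```text
pos [ 0.5222 -0.317   0.1238] jawyaw -1.8604 tilt 0.34 w 0.0854 q6 1.2 F [0.3 0.2 0.5] t 2.25
spin 0.01  then dx 0.03 dy -0.17 dz 9.58 cm q6 1.32
spin -179.99  then dx -0.03 dy 0.17 dz 9.58 cm q6 -1.83
```

View pics/s2.png

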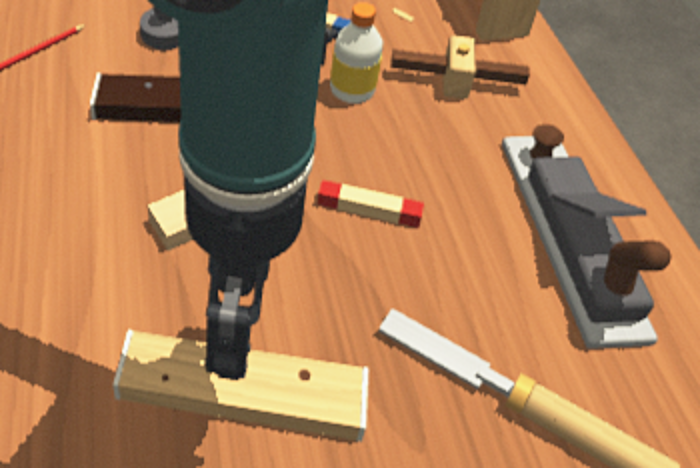

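The open gripper sits above the middle of the oak, at about (230,360) in the crop. I'll go down and grip.

arm_command(
  motion=[
    {"hand": -1, "dx": 0, "dy": -0.15, "dz": 4, "spin": 0},
    {"hand": -1, "dx": 0, "dy": 0, "dz": 3.5, "spin": 0},
    {"hand": -1, "dx": 0, "dy": 0, "dz": 2, "spin": 0},
    {"hand": -1, "dx": 0, "dy": 0, "dz": 0, "spin": 0},
    {"hand": 1, "dx": 0, "dy": 0, "dz": 0, "spin": 0},
    {"hand": 1, "dx": 0, "dy": 0, "dz": 0, "spin": 0},
    {"hand": 1, "dx": 0, "dy": 0, "dz": 0, "spin": 0},
    {"hand": 1, "dx": 0, "dy": 0, "dz": 0, "spin": 0},
    {"hand": 1, "dx": 0, "dy": 0, "dz": 0, "spin": 0},
    {"hand": 1, "dx": 0, "dy": 0, "dz": 0, "spin": 0},
    {"hand": 1, "dx": 0, "dy": 0, "dz": 0, "spin": 0},
    {"hand": 1, "dx": 0, "dy": 0, "dz": 0, "spin": 0},
  ],
)

```text
t: 3.8
tool_pos: [0.5264, -0.3196, 0.0332]
ee_rot: [-1.877, 2.518, -0.005]
force: [0.0, 1.5, 5.6]
gripper_width: 0.0488
```

arm_command(
  motion=[
    {"hand": 1, "dx": 0, "dy": 0, "dz": -2, "spin": 0},
    {"hand": 1, "dx": 0, "dy": 0, "dz": -4, "spin": 0},
    {"hand": 1, "dx": 0, "dy": 0, "dz": -4, "spin": 0},
    {"hand": 1, "dx": 0, "dy": 0, "dz": -4, "spin": 0},
    {"hand": 1, "dx": 0, "dy": 0, "dz": -3, "spin": 0},
    {"hand": 1, "dx": 0, "dy": 0, "dz": 0, "spin": 0},
  ],
)

```text
t: 4.55
tool_pos: [0.5269, -0.3199, 0.2046]
ee_rot: [-1.876, 2.517, -0.01]
force: [0.7, -0.1, -1.7]
gripper_width: 0.0491
```

```bash
python3 plan.py .5385 .320 .069 1.786
python3 - <<'E'
from station import cams
import cv2
f=cams.grab_frame("side")["image"];cv2.imwrite("pics/s3.png",f)
E
```

```text
pos [ 0.5269 -0.3199  0.2046] jawyaw -1.8605 tilt 0.37 w 0.0491 q6 1.2 F [ 0.7 -0.1 -1.7] t 4.55
spin -28.93  then dx -62.27 dy -14.80 dz 13.56 cm q6 1.89
spin -208.93  then dx 62.27 dy 14.80 dz 13.56 cm q6 -1.25
```

View pics/s3.png

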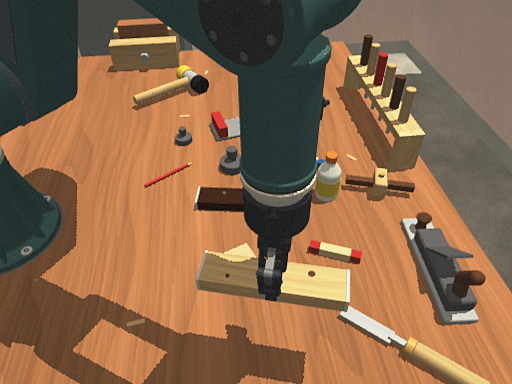

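arm_command(
  motion=[
    {"hand": 1, "dx": 0, "dy": 0, "dz": 0, "spin": -9.64},
    {"hand": 1, "dx": 0, "dy": 0, "dz": 0, "spin": -9.64},
    {"hand": 1, "dx": 0, "dy": 0, "dz": 0, "spin": -9.64},
  ],
)

```text
t: 4.97
tool_pos: [0.5242, -0.3179, 0.1991]
ee_rot: [2.452, -1.963, -0.006]
force: [-0.2, -0.6, -2.0]
gripper_width: 0.049
```

arm_command(
  motion=[
    {"hand": 1, "dx": -4.5, "dy": -1.1, "dz": 0, "spin": 0},
    {"hand": 1, "dx": -4.5, "dy": -1.1, "dz": 0, "spin": 0},
    {"hand": 1, "dx": -4.5, "dy": -1.1, "dz": 0, "spin": 0},
    {"hand": 1, "dx": -4.5, "dy": -1.1, "dz": 0, "spin": 0},
    {"hand": 1, "dx": -4.5, "dy": -1.1, "dz": 0, "spin": 0},
    {"hand": 1, "dx": -4.5, "dy": -1.1, "dz": 0, "spin": 0},
    {"hand": 1, "dx": -4.5, "dy": -1.1, "dz": 0, "spin": 0},
    {"hand": 1, "dx": -4.5, "dy": -1.1, "dz": 0, "spin": 0},
    {"hand": 1, "dx": -4.5, "dy": -1.1, "dz": 0, "spin": 0},
    {"hand": 1, "dx": -4.5, "dy": -1.1, "dz": 0, "spin": 0},
    {"hand": 1, "dx": -4.5, "dy": -1.1, "dz": 0, "spin": 0},
    {"hand": 1, "dx": -4.5, "dy": -1.1, "dz": 0, "spin": 0},
  ],
)

```text
t: 6.48
tool_pos: [0.5377, 0.2381, 0.1993]
ee_rot: [2.445, -1.969, -0.003]
force: [0.6, -0.1, -1.5]
gripper_width: 0.0488
```

arm_command(
  motion=[
    {"hand": 1, "dx": -4.1, "dy": -0.8, "dz": 0, "spin": 0},
    {"hand": 1, "dx": -4.1, "dy": -0.8, "dz": 3, "spin": 0},
    {"hand": 1, "dx": 0, "dy": 0, "dz": 4, "spin": 0},
    {"hand": 1, "dx": 0, "dy": 0, "dz": 0, "spin": 0},
    {"hand": 1, "dx": 0, "dy": 0, "dz": 0, "spin": 0},
  ],
)

```text
t: 7.1
tool_pos: [0.5372, 0.32, 0.1313]
ee_rot: [2.446, -1.97, -0.001]
force: [-0.0, 1.4, -1.0]
gripper_width: 0.0485
```

```bash
python3 plan.py .5414 .3206 .0735 1.786
python3 - <<'E'
from station import cams
from ov import *
import pickle
F={n:cams.grab_frame(n) for n in("top","side")}
from station import robot
z=robot.sense()["tool_pos"][2]-.033
cv2.imwrite("pics/s4.png",F["side"]["image"][50:200,150:350].repeat(4,0).repeat(4,1))
cv2.imwrite("pics/t4.png",F["top"]["image"][130:260,90:220].repeat(4,0).repeat(4,1))
E
```

```text
pos [0.5372 0.32   0.1313] jawyaw -1.3563 tilt 0.06 w 0.0485 q6 1.78 F [-0.   1.4 -1. ] t 7.1
spin -0.04  then dx 0.03 dy -0.43 dz 5.78 cm q6 1.89
spin -180.04  then dx -0.03 dy 0.43 dz 5.78 cm q6 -1.25
```

View pics/s4.png

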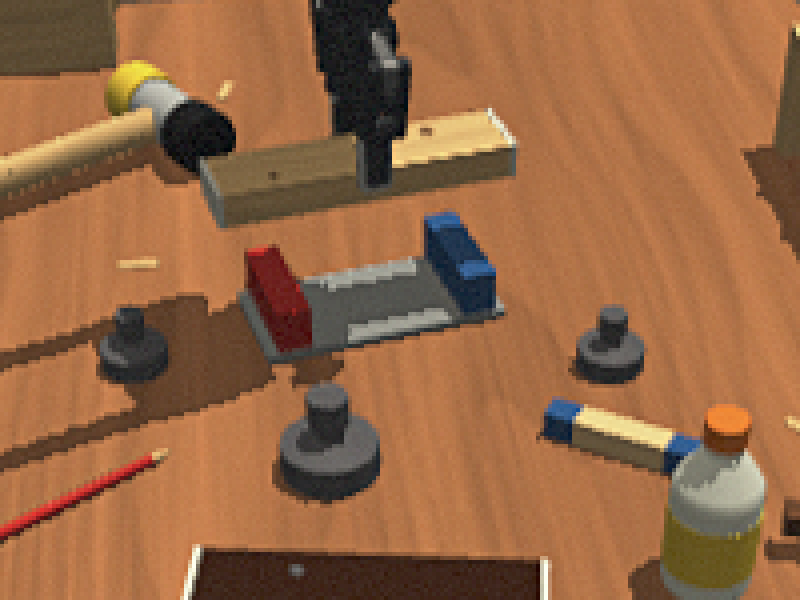

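View pics/t4.png

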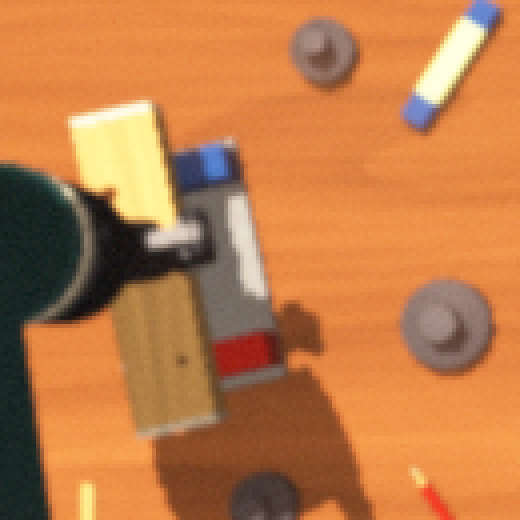

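arm_command(
  motion=[
    {"hand": 1, "dx": 0, "dy": -0.4, "dz": 2, "spin": 0},
    {"hand": 1, "dx": 0, "dy": 0, "dz": 2, "spin": 0},
    {"hand": 1, "dx": 0, "dy": 0, "dz": 1, "spin": 0},
    {"hand": 1, "dx": 0, "dy": 0, "dz": 0, "spin": 0},
    {"hand": 1, "dx": 0, "dy": 0, "dz": 0, "spin": 0},
  ],
)

```text
t: 7.82
tool_pos: [0.5417, 0.3215, 0.0818]
ee_rot: [-2.446, 1.97, -0.001]
force: [1.2, 0.4, -1.5]
gripper_width: 0.049
```

```bash
python3 plan.py .5414 .3206 .0735 1.786
```

```text
pos [0.5417 0.3215 0.0818] jawyaw -1.3559 tilt 0.06 w 0.049 q6 1.78 F [ 1.2  0.4 -1.5] t 7.825
spin -0.02  then dx 0.08 dy 0.05 dz 0.83 cm q6 1.89
spin -180.02  then dx -0.08 dy -0.05 dz 0.83 cm q6 -1.25
```

arm_command(
  motion=[
    {"hand": 1, "dx": 0.08, "dy": 0, "dz": 0.5, "spin": 0},
    {"hand": 1, "dx": 0, "dy": 0, "dz": 0.2, "spin": 0},
    {"hand": 1, "dx": 0, "dy": 0, "dz": 0, "spin": 0},
    {"hand": 1, "dx": 0, "dy": 0, "dz": 0, "spin": 0},
  ],
)

```text
t: 8.32
tool_pos: [0.5414, 0.3206, 0.0744]
ee_rot: [-2.447, 1.97, 0.0]
force: [-0.7, -0.1, -1.2]
gripper_width: 0.0489
```

arm_command(
  motion=[
    {"hand": 1, "dx": 0, "dy": 0, "dz": 0.1, "spin": 0},
    {"hand": 1, "dx": 0, "dy": 0, "dz": 0, "spin": 0},
  ],
)

```text
t: 8.57
tool_pos: [0.5414, 0.3206, 0.0734]
ee_rot: [-2.447, 1.97, -0.0]
force: [0.6, 0.4, -1.8]
gripper_width: 0.0491
```

arm_command(
  motion=[
    {"hand": 1, "dx": 0, "dy": 0, "dz": 0.1, "spin": 0},
    {"hand": 1, "dx": 0, "dy": 0, "dz": 0, "spin": 0},
  ],
)

```text
t: 8.82
tool_pos: [0.5415, 0.3206, 0.0733]
ee_rot: [-2.447, 1.97, -0.0]
force: [-2.7, -0.9, 5.5]
gripper_width: 0.0491
```

Contact at 0.0733, as expected. I'll release and rise.

arm_command(
  motion=[
    {"hand": -1, "dx": 0, "dy": 0, "dz": 0, "spin": 0},
    {"hand": -1, "dx": 0, "dy": 0, "dz": 0, "spin": 0},
    {"hand": -1, "dx": 0, "dy": 0, "dz": 0, "spin": 0},
    {"hand": -1, "dx": 0, "dy": 0, "dz": 0, "spin": 0},
    {"hand": -1, "dx": 0, "dy": 0, "dz": 0, "spin": 0},
    {"hand": -1, "dx": 0, "dy": 0, "dz": 0, "spin": 0},
    {"hand": -1, "dx": 0, "dy": 0, "dz": -2, "spin": 0},
    {"hand": -1, "dx": 0, "dy": 0, "dz": -4, "spin": 0},
    {"hand": -1, "dx": 0, "dy": 0, "dz": -4, "spin": 0},
    {"hand": -1, "dx": 0, "dy": 0, "dz": -4, "spin": 0},
  ],
)

```text
t: 10.07
tool_pos: [0.5411, 0.3204, 0.2135]
ee_rot: [2.447, -1.97, -0.0]
force: [-0.9, 0.4, -0.3]
gripper_width: 0.0855
```

```bash
python3 plan.py .675 -.1457 .03 1.147;python3 plan.py .681 .1455 .03 .98
```

```text
pos [0.5411 0.3204 0.2135] jawyaw -1.3558 tilt 0.01 w 0.0855 q6 1.78 F [-0.9  0.4 -0.3] t 10.075
spin 36.60  then dx 36.98 dy -31.37 dz 18.35 cm q6 1.78
spin -143.40  then dx -36.98 dy 31.37 dz 18.35 cm q6 -1.36
pos [0.5411 0.3204 0.2135] jawyaw -1.3558 tilt 0.01 w 0.0855 q6 1.78 F [-0.9  0.4 -0.3] t 10.075
spin 46.17  then dx 6.74 dy -21.36 dz 18.35 cm q6 2.37
spin -133.83  then dx -6.74 dy 21.36 dz 18.35 cm q6 -0.77
```

arm_command(
  motion=[
    {"hand": -1, "dx": 0, "dy": 0, "dz": 0, "spin": -10.3},
    {"hand": -1, "dx": 0, "dy": 0, "dz": 0, "spin": -10.3},
    {"hand": -1, "dx": 0, "dy": 0, "dz": 0, "spin": -10.3},
    {"hand": -1, "dx": 0, "dy": 0, "dz": 0, "spin": -10.3},
    {"hand": -1, "dx": 0, "dy": 0, "dz": 0, "spin": -10.3},
    {"hand": -1, "dx": 0, "dy": 0, "dz": 0, "spin": -10.3},
    {"hand": -1, "dx": 0, "dy": 0, "dz": 0, "spin": -10.3},
    {"hand": -1, "dx": 0, "dy": 0, "dz": 0, "spin": -10.3},
    {"hand": -1, "dx": 0, "dy": 0, "dz": 0, "spin": -10.3},
    {"hand": -1, "dx": 0, "dy": 0, "dz": 0, "spin": -10.3},
    {"hand": -1, "dx": 0, "dy": 0, "dz": 0, "spin": -10.3},
    {"hand": -1, "dx": 0, "dy": 0, "dz": 0, "spin": -10.3},
  ],
)

```text
t: 11.58
tool_pos: [0.5412, 0.3205, 0.2123]
ee_rot: [-2.889, -1.234, 0.0]
force: [0.3, -0.6, -0.9]
gripper_width: 0.0854
```

arm_command(
  motion=[
    {"hand": -1, "dx": 0, "dy": 0, "dz": 0, "spin": -10.23},
    {"hand": -1, "dx": -1.35, "dy": 4.27, "dz": 0, "spin": 0},
    {"hand": -1, "dx": -1.35, "dy": 4.27, "dz": 0, "spin": 0},
    {"hand": -1, "dx": -1.35, "dy": 4.27, "dz": 0, "spin": 0},
    {"hand": -1, "dx": -1.35, "dy": 4.27, "dz": 0, "spin": 0},
    {"hand": -1, "dx": -1.35, "dy": 4.27, "dz": 0, "spin": 0},
    {"hand": -1, "dx": 0, "dy": 0, "dz": 5, "spin": 0},
    {"hand": -1, "dx": 0, "dy": 0, "dz": 5, "spin": 0},
    {"hand": -1, "dx": 0, "dy": 0, "dz": 1, "spin": 0},
    {"hand": -1, "dx": 0, "dy": 0, "dz": 0, "spin": 0},
    {"hand": -1, "dx": 0, "dy": 0, "dz": 0, "spin": 0},
  ],
)

```text
t: 12.95
tool_pos: [0.6828, 0.146, 0.1048]
ee_rot: [2.77, 1.478, 0.006]
force: [-0.6, 0.0, 0.9]
gripper_width: 0.0853
```

```bash
python3 plan.py .681 .1455 .03 .98
python3 - <<'E'
from station import cams
from ov import *
F={n:cams.grab_frame(n) for n in("top","side")}
O=[(.681,.1455,-.59,.1,.018,0,.018),(.5385,.320,.215,.2,.05,.04,.064)]
ov(F["side"],O,(180,360,85,205),4,"pics/s5.png")
ov(F["top"],O,(90,250,110,250),4,"pics/t5.png")
E
```

```text
pos [0.6828 0.146  0.1048] jawyaw 0.9803 tilt 0.23 w 0.0853 q6 -0.87 F [-0.6  0.   0.9] t 12.95
spin 0.02  then dx -0.14 dy -0.12 dz 7.48 cm q6 -0.77
spin 180.02  then dx 0.14 dy 0.12 dz 7.48 cm q6 2.37
```

View pics/s5.png

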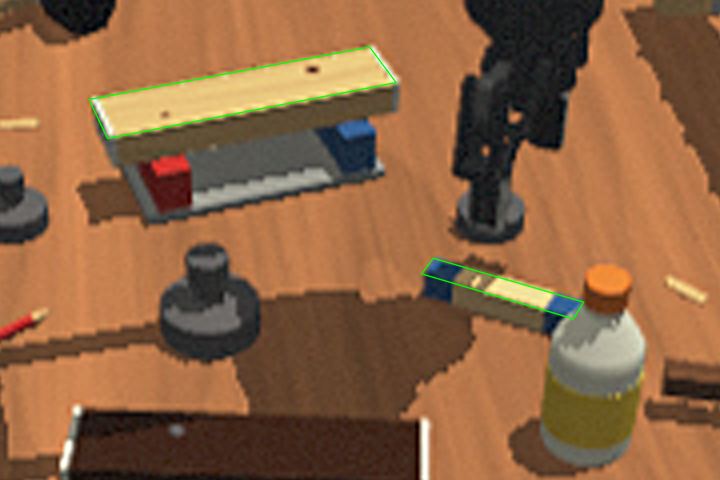

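View pics/t5.png

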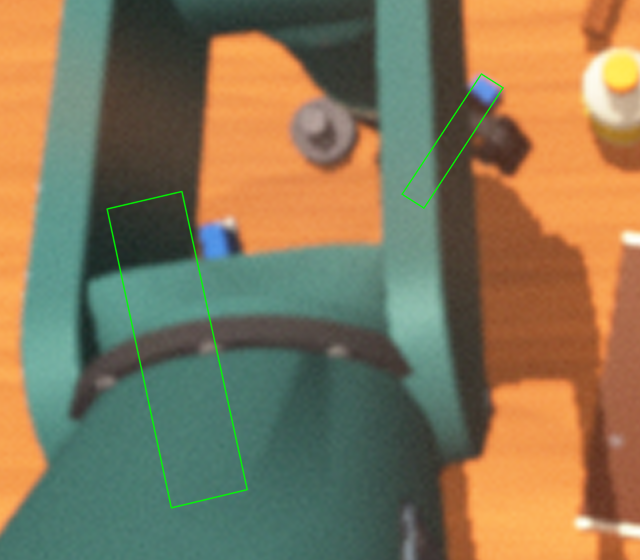

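arm_command(
  motion=[
    {"hand": -0.4, "dx": -0.14, "dy": -0.1, "dz": 2, "spin": 0},
    {"hand": -0.4, "dx": 0, "dy": 0, "dz": 3, "spin": 0},
    {"hand": -0.4, "dx": 0, "dy": 0, "dz": 2, "spin": 0},
    {"hand": -0.4, "dx": 0, "dy": 0, "dz": 0.1, "spin": 0},
    {"hand": -0.4, "dx": 0, "dy": 0, "dz": 0, "spin": 0},
    {"hand": -0.4, "dx": 0, "dy": 0, "dz": 0, "spin": 0},
  ],
  squeeze=25,
)

```text
t: 13.8
tool_pos: [0.6804, 0.1451, 0.0326]
ee_rot: [2.771, 1.478, 0.003]
force: [0.6, 0.5, -0.7]
gripper_width: 0.0592
```

```bash
python3 plan.py .681 .1455 .03 .98
```

```text
pos [0.6804 0.1451 0.0326] jawyaw 0.98 tilt 0.13 w 0.0592 q6 -0.87 F [ 0.6  0.5 -0.7] t 13.8
spin -0.00  then dx 0.07 dy 0.02 dz 0.26 cm q6 -0.77
spin 180.00  then dx -0.07 dy -0.02 dz 0.26 cm q6 2.37
```

arm_command(
  motion=[
    {"hand": 1, "dx": 0.05, "dy": 0, "dz": -0.3, "spin": 0},
    {"hand": 1, "dx": 0, "dy": 0, "dz": 0, "spin": 0},
    {"hand": 1, "dx": 0, "dy": 0, "dz": 0, "spin": 0},
    {"hand": 1, "dx": 0, "dy": 0, "dz": 0, "spin": 0},
    {"hand": 1, "dx": 0, "dy": 0, "dz": 0, "spin": 0},
    {"hand": 1, "dx": 0, "dy": 0, "dz": 0, "spin": 0},
    {"hand": 1, "dx": 0, "dy": 0, "dz": 0, "spin": 0},
    {"hand": 1, "dx": 0, "dy": 0, "dz": 0, "spin": 0},
  ],
)

```text
t: 14.8
tool_pos: [0.6802, 0.1454, 0.0351]
ee_rot: [2.772, 1.478, 0.002]
force: [-0.5, 0.3, 6.0]
gripper_width: 0.0174
```

```bash
python3 plan.py .681 .1455 .03 .98
python3 - <<'E'
from station import cams
from ov import *
F={n:cams.grab_frame(n) for n in("top","side")}
ov(F["side"],[],(230,350,115,205),6,"pics/s6.png")
E
```

```text
pos [0.6802 0.1454 0.0351] jawyaw 0.98 tilt 0.06 w 0.0174 q6 -0.87 F [-0.5  0.3  6. ] t 14.8
spin -0.00  then dx 0.05 dy 0.06 dz 0.51 cm q6 -0.77
spin 180.00  then dx -0.05 dy -0.06 dz 0.51 cm q6 2.37
```

View pics/s6.png

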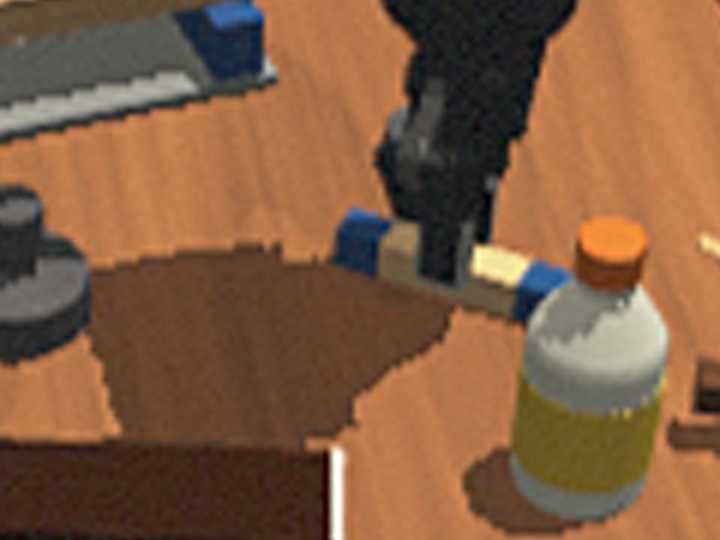

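arm_command(
  motion=[
    {"hand": 1, "dx": 0, "dy": 0, "dz": -2, "spin": 0},
    {"hand": 1, "dx": 0, "dy": 0, "dz": -4, "spin": 0},
    {"hand": 1, "dx": 0, "dy": 0, "dz": -4, "spin": 0},
    {"hand": 1, "dx": 0, "dy": 0, "dz": -4, "spin": 0},
    {"hand": 1, "dx": 0, "dy": 0, "dz": -2, "spin": 8.77},
    {"hand": 1, "dx": 0, "dy": 0, "dz": 0, "spin": 8.77},
    {"hand": 1, "dx": 0, "dy": 0, "dz": 0, "spin": 8.77},
    {"hand": 1, "dx": 0, "dy": 0, "dz": 0, "spin": 8.77},
    {"hand": 1, "dx": 0, "dy": 0, "dz": 0, "spin": 8.77},
    {"hand": 1, "dx": 0, "dy": 0, "dz": 0, "spin": 0},
  ],
)

```text
t: 16.15
tool_pos: [0.6797, 0.1453, 0.1952]
ee_rot: [-3.123, -0.339, -0.001]
force: [0.0, 0.0, -0.2]
gripper_width: 0.0171
```

```bash
python3 plan.py .602 .3339 .100 .215
```

```text
pos [0.6797 0.1453 0.1952] jawyaw 0.216 tilt 0.03 w 0.0171 q6 -0.1 F [ 0.   0.  -0.2] t 16.15
spin 0.06  then dx -3.56 dy -20.08 dz 9.52 cm q6 0.29
```

arm_command(
  motion=[
    {"hand": 1, "dx": -0.71, "dy": -4, "dz": 0, "spin": 0},
    {"hand": 1, "dx": -0.71, "dy": -4, "dz": 0, "spin": 0},
    {"hand": 1, "dx": -0.71, "dy": -4, "dz": 0, "spin": 0},
    {"hand": 1, "dx": -0.71, "dy": -4, "dz": 0, "spin": 0},
    {"hand": 1, "dx": -0.71, "dy": -4, "dz": 1, "spin": 0},
    {"hand": 1, "dx": 0, "dy": 0, "dz": 4, "spin": 0},
    {"hand": 1, "dx": 0, "dy": 0, "dz": 2.5, "spin": 0},
    {"hand": 1, "dx": 0, "dy": 0, "dz": 0, "spin": 0},
    {"hand": 1, "dx": 0, "dy": 0, "dz": 0, "spin": 0},
  ],
)

```text
t: 17.27
tool_pos: [0.6032, 0.3334, 0.1207]
ee_rot: [-3.123, -0.338, -0.003]
force: [1.0, -0.4, 0.4]
gripper_width: 0.0171
```

```bash
python3 plan.py .602 .3339 .100 .215
python3 - <<'E'
from station import cams
from ov import *
F={n:cams.grab_frame(n) for n in("top","side")}
ov(F["side"],[(.5385,.320,.215,.2,.05,.04,.064)],(180,340,65,165),5,"pics/s7.png")
E
```

```text
pos [0.6032 0.3334 0.1207] jawyaw 0.2159 tilt 0.1 w 0.0171 q6 0.19 F [ 1.  -0.4  0.4] t 17.275
spin 0.05  then dx -0.11 dy -0.07 dz 2.07 cm q6 0.29
```

View pics/s7.png

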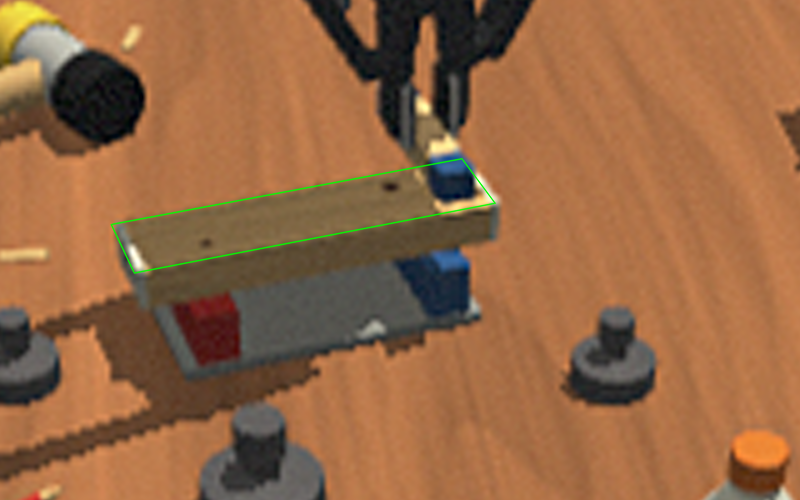

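The stick is held level over the blue bearer, with its end at about (452,178). I'll lower it.

arm_command(
  motion=[
    {"hand": 1, "dx": -0.1, "dy": 0, "dz": 1, "spin": 0},
    {"hand": 1, "dx": 0, "dy": 0, "dz": 0.8, "spin": 0},
    {"hand": 1, "dx": 0, "dy": 0, "dz": 0.1, "spin": 0},
    {"hand": 1, "dx": 0, "dy": 0, "dz": 0, "spin": 0},
    {"hand": 1, "dx": 0, "dy": 0, "dz": 0, "spin": 0},
  ],
)

```text
t: 18.0
tool_pos: [0.6016, 0.3331, 0.1005]
ee_rot: [-3.123, -0.337, -0.001]
force: [-0.5, -0.0, 1.1]
gripper_width: 0.0172
```

arm_command(
  motion=[
    {"hand": 1, "dx": 0, "dy": 0, "dz": 0.1, "spin": 0},
    {"hand": 1, "dx": 0, "dy": 0, "dz": 0, "spin": 0},
  ],
)

```text
t: 18.25
tool_pos: [0.6015, 0.333, 0.0994]
ee_rot: [-3.123, -0.336, -0.0]
force: [0.3, -0.1, -1.1]
gripper_width: 0.0171
```

arm_command(
  motion=[
    {"hand": 1, "dx": 0, "dy": 0, "dz": 0.08, "spin": 0},
    {"hand": 1, "dx": 0, "dy": 0, "dz": 0, "spin": 0},
  ],
)

```text
t: 18.5
tool_pos: [0.6015, 0.3331, 0.0991]
ee_rot: [-3.123, -0.337, -0.001]
force: [-1.1, -0.8, 4.8]
gripper_width: 0.0173
```

arm_command(
  motion=[
    {"hand": -0.2, "dx": 0, "dy": 0, "dz": 0, "spin": 0},
    {"hand": -0.2, "dx": 0, "dy": 0, "dz": 0, "spin": 0},
    {"hand": -0.2, "dx": 0, "dy": 0, "dz": 0, "spin": 0},
    {"hand": -0.2, "dx": 0, "dy": 0, "dz": 0, "spin": 0},
    {"hand": -0.2, "dx": 0, "dy": 0, "dz": 0, "spin": 0},
    {"hand": -0.2, "dx": 0, "dy": 0, "dz": -2, "spin": 0},
    {"hand": -0.2, "dx": 0, "dy": 0, "dz": -4, "spin": 0},
    {"hand": -0.2, "dx": 0, "dy": 0, "dz": -4, "spin": 0},
    {"hand": -0.2, "dx": 0, "dy": 0, "dz": 0, "spin": 0},
  ],
)

```text
t: 19.62
tool_pos: [0.6043, 0.3342, 0.2045]
ee_rot: [-3.121, -0.336, -0.014]
force: [0.4, 0.8, 0.1]
gripper_width: 0.0514
```

```bash
python3 plan.py .675 -.1457 .035 1.147
```

```text
pos [0.6043 0.3342 0.2045] jawyaw 0.2147 tilt 0.55 w 0.0514 q6 0.19 F [0.4 0.8 0.1] t 19.625
spin -53.42  then dx -40.84 dy 26.18 dz 16.95 cm q6 -1.36
spin 126.58  then dx 40.84 dy -26.18 dz 16.95 cm q6 1.78
```

arm_command(
  motion=[
    {"hand": -0.4, "dx": 0, "dy": 0, "dz": 0, "spin": -10.68},
    {"hand": -0.4, "dx": 0, "dy": 0, "dz": 0, "spin": -10.68},
    {"hand": -0.4, "dx": 0, "dy": 0, "dz": 0, "spin": -10.68},
    {"hand": -0.4, "dx": 0, "dy": 0, "dz": 0, "spin": -10.68},
    {"hand": -0.4, "dx": 0, "dy": 0, "dz": 0, "spin": -10.68},
  ],
)

```text
t: 20.25
tool_pos: [0.6011, 0.3328, 0.1986]
ee_rot: [-2.634, -1.712, 0.001]
force: [-0.9, 1.1, -0.1]
gripper_width: 0.0597
```

arm_command(
  motion=[
    {"hand": -0.4, "dx": -4.08, "dy": 2.61, "dz": 0, "spin": 0},
    {"hand": -0.4, "dx": -4.08, "dy": 2.61, "dz": 0, "spin": 0},
    {"hand": -0.4, "dx": -4.08, "dy": 2.61, "dz": 0, "spin": 0},
    {"hand": -0.4, "dx": -4.08, "dy": 2.61, "dz": 0, "spin": 0},
    {"hand": -0.4, "dx": -4.08, "dy": 2.61, "dz": 0, "spin": 0},
    {"hand": -0.4, "dx": -4.08, "dy": 2.61, "dz": 0, "spin": 0},
    {"hand": -0.4, "dx": -4.08, "dy": 2.61, "dz": 0, "spin": 0},
    {"hand": -0.4, "dx": -4.08, "dy": 2.61, "dz": 0, "spin": 0},
    {"hand": -0.4, "dx": -4.08, "dy": 2.61, "dz": 0, "spin": 0},
    {"hand": -0.4, "dx": -4.08, "dy": 2.61, "dz": 0, "spin": 0},
    {"hand": -0.4, "dx": 0, "dy": 0, "dz": 5, "spin": 0},
    {"hand": -0.4, "dx": 0, "dy": 0, "dz": 5, "spin": 0},
  ],
)

```text
t: 21.75
tool_pos: [0.6718, -0.1476, 0.0983]
ee_rot: [2.639, 1.701, 0.002]
force: [0.9, -0.0, -0.9]
gripper_width: 0.0598
```

arm_command(
  motion=[
    {"hand": -0.4, "dx": 0, "dy": 0, "dz": 0, "spin": 0},
    {"hand": -0.4, "dx": 0, "dy": 0, "dz": 0, "spin": 0},
  ],
)

```text
t: 22.0
tool_pos: [0.6723, -0.1464, 0.1001]
ee_rot: [2.638, 1.704, 0.002]
force: [1.1, -0.1, 0.8]
gripper_width: 0.0599
```

```bash
python3 plan.py .675 -.1457 .035 1.147
python3 - <<'E'
from station import cams
from ov import *
F={n:cams.grab_frame(n) for n in("top","side")}
ov(F["side"],[(.675,-.1457,-.424,.1,.018,0,.018)],(270,400,200,290),5,"pics/s8.png")
ov(F["top"],[(.675,-.1457,-.424,.1,.018,0,.018),(.6015,.3331,.2147+1.5708,.1,.018,.064,.082),(.5385,.320,.215,.2,.05,.04,.064)],(90,250,110,250),4,"pics/t8.png")
E
```

```text
pos [ 0.6723 -0.1464  0.1001] jawyaw 1.1469 tilt 0.09 w 0.0599 q6 -1.46 F [ 1.1 -0.1  0.8] t 22.0
spin -0.01  then dx 0.17 dy 0.22 dz 6.51 cm q6 -1.36
spin 179.99  then dx -0.17 dy -0.22 dz 6.51 cm q6 1.78
```

View pics/s8.png

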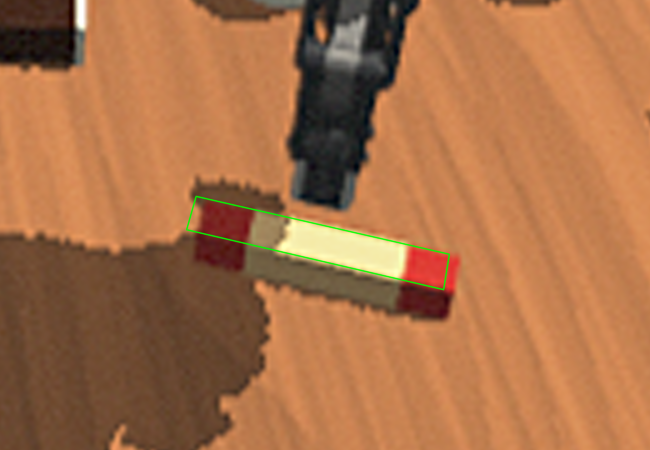

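View pics/t8.png

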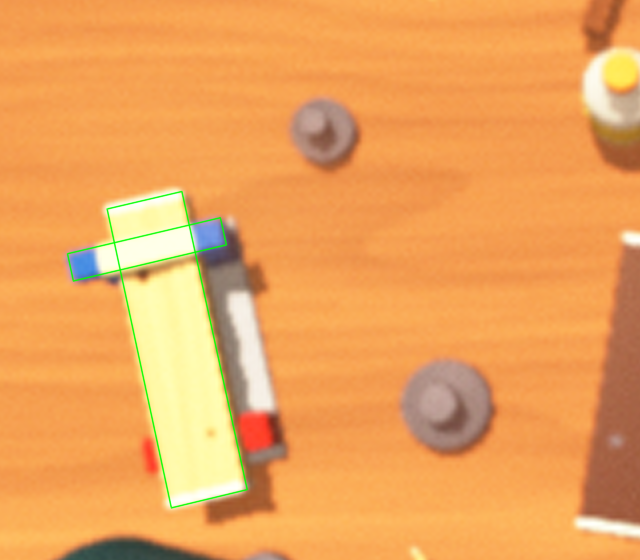

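Oak and blue stick match their planned outlines in the top view to about a pixel. Next is the red stick.

arm_command(
  motion=[
    {"hand": -0.4, "dx": 0.2, "dy": 0.28, "dz": 3, "spin": 0},
    {"hand": -0.4, "dx": 0, "dy": 0, "dz": 2, "spin": 0},
    {"hand": -0.4, "dx": 0, "dy": 0, "dz": 1.4, "spin": 0},
    {"hand": -0.4, "dx": 0, "dy": 0, "dz": 0, "spin": 0},
    {"hand": -0.4, "dx": 0, "dy": 0, "dz": 0, "spin": 0},
    {"hand": 1, "dx": 0, "dy": 0, "dz": 0, "spin": 0},
    {"hand": 1, "dx": 0, "dy": 0, "dz": 0, "spin": 0},
    {"hand": 1, "dx": 0, "dy": 0, "dz": 0, "spin": 0},
    {"hand": 1, "dx": 0, "dy": 0, "dz": 0, "spin": 0},
    {"hand": 1, "dx": 0, "dy": 0, "dz": 0, "spin": 0},
    {"hand": 1, "dx": 0, "dy": 0, "dz": 0, "spin": 0},
    {"hand": 1, "dx": 0, "dy": 0, "dz": 0, "spin": 0},
  ],
)

```text
t: 23.6
tool_pos: [0.6752, -0.1457, 0.0351]
ee_rot: [2.639, 1.704, 0.001]
force: [-1.0, 0.1, 5.3]
gripper_width: 0.0171
```

arm_command(
  motion=[
    {"hand": 1, "dx": 0, "dy": 0, "dz": -2, "spin": 0},
    {"hand": 1, "dx": 0, "dy": 0, "dz": -4, "spin": 0},
    {"hand": 1, "dx": 0, "dy": 0, "dz": -4, "spin": 0},
    {"hand": 1, "dx": 0, "dy": 0, "dz": -4, "spin": 0},
    {"hand": 1, "dx": 0, "dy": 0, "dz": -2, "spin": 8.9},
    {"hand": 1, "dx": 0, "dy": 0, "dz": 0, "spin": 8.9},
    {"hand": 1, "dx": 0, "dy": 0, "dz": 0, "spin": 8.9},
    {"hand": 1, "dx": 0, "dy": 0, "dz": 0, "spin": 8.9},
    {"hand": 1, "dx": 0, "dy": 0, "dz": 0, "spin": 8.9},
    {"hand": 1, "dx": 0, "dy": 0, "dz": 0, "spin": 8.9},
    {"hand": 1, "dx": 0, "dy": 0, "dz": 0, "spin": 0},
  ],
)

```text
t: 24.98
tool_pos: [0.6747, -0.1456, 0.1953]
ee_rot: [3.123, 0.339, 0.001]
force: [-0.4, 0.8, -1.9]
gripper_width: 0.0169
```

```bash
python3 plan.py .475 .306 .100 .215
python3 - <<'E'
from station import cams
from ov import *
F={n:cams.grab_frame(n) for n in("top","side")}
ov(F["side"],[],(250,400,170,290),5,"pics/s9.png")
E
```

```text
pos [ 0.6747 -0.1456  0.1953] jawyaw 0.216 tilt 0.02 w 0.0169 q6 -0.53 F [-0.4  0.8 -1.9] t 24.975
spin 0.06  then dx -9.87 dy -48.38 dz 9.53 cm q6 0.36
```

View pics/s9.png

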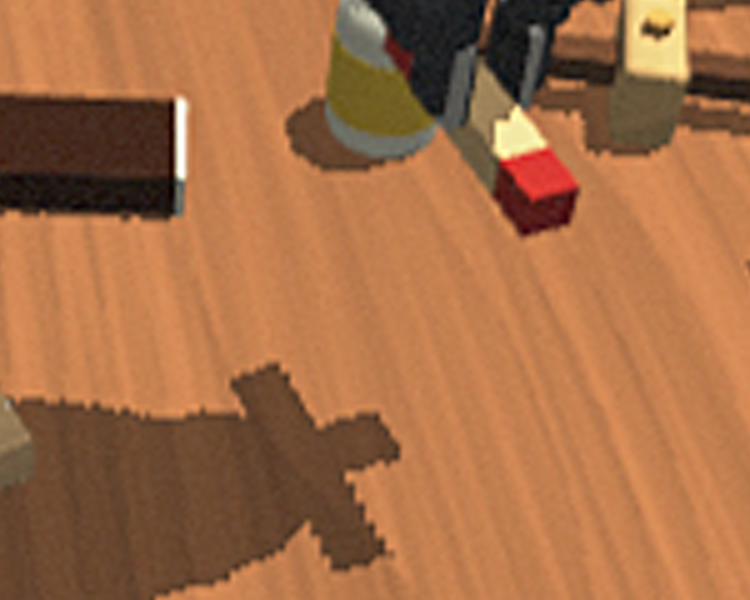

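arm_command(
  motion=[
    {"hand": 1, "dx": -0.9, "dy": -4.4, "dz": 0, "spin": 0},
    {"hand": 1, "dx": -0.9, "dy": -4.4, "dz": 0, "spin": 0},
    {"hand": 1, "dx": -0.9, "dy": -4.4, "dz": 0, "spin": 0},
    {"hand": 1, "dx": -0.9, "dy": -4.4, "dz": 0, "spin": 0},
    {"hand": 1, "dx": -0.9, "dy": -4.4, "dz": 0, "spin": 0},
    {"hand": 1, "dx": -0.9, "dy": -4.4, "dz": 0, "spin": 0},
    {"hand": 1, "dx": -0.9, "dy": -4.4, "dz": 0, "spin": 0},
    {"hand": 1, "dx": -0.9, "dy": -4.4, "dz": 0, "spin": 0},
    {"hand": 1, "dx": -0.9, "dy": -4.4, "dz": 0, "spin": 0},
    {"hand": 1, "dx": -0.9, "dy": -4.4, "dz": 0, "spin": 0},
    {"hand": 1, "dx": -0.87, "dy": -4.4, "dz": 0, "spin": 0},
    {"hand": 1, "dx": 0, "dy": 0, "dz": 4, "spin": 0},
  ],
)

```text
t: 26.58
tool_pos: [0.4767, 0.3104, 0.1573]
ee_rot: [-3.119, -0.346, -0.012]
force: [0.6, -0.1, -1.5]
gripper_width: 0.017
```

arm_command(
  motion=[
    {"hand": 1, "dx": 0, "dy": 0, "dz": 3.5, "spin": 0},
    {"hand": 1, "dx": 0, "dy": 0, "dz": 0, "spin": 0},
    {"hand": 1, "dx": 0, "dy": 0, "dz": 0, "spin": 0},
  ],
)

```text
t: 26.95
tool_pos: [0.476, 0.3065, 0.1207]
ee_rot: [-3.123, -0.338, -0.002]
force: [-0.5, -0.1, -0.5]
gripper_width: 0.017
```

```bash
python3 plan.py .475 .306 .100 .215
python3 - <<'E'
from station import cams
from ov import *
F={n:cams.grab_frame(n) for n in("top","side")}
ov(F["side"],[(.5385,.320,.215,.2,.05,.04,.064)],(180,340,65,165),5,"pics/s10.png")
E
```

```text
pos [0.476  0.3065 0.1207] jawyaw 0.2155 tilt 0.08 w 0.017 q6 0.23 F [-0.5 -0.1 -0.5] t 26.95
spin 0.03  then dx -0.11 dy 0.03 dz 2.07 cm q6 0.36
```

View pics/s10.png

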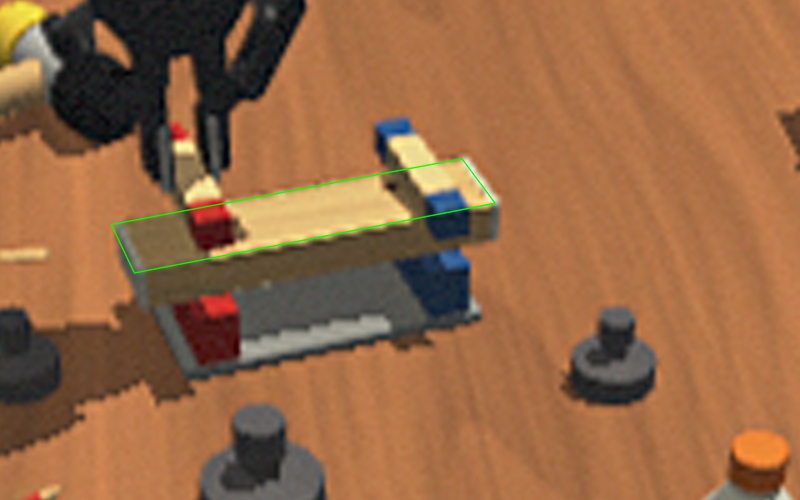

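The red stick is over the red bearer, with its end at about (212,225). I'll lower it.

arm_command(
  motion=[
    {"hand": 1, "dx": -0.1, "dy": 0, "dz": 1, "spin": 0},
    {"hand": 1, "dx": 0, "dy": 0, "dz": 0.9, "spin": 0},
    {"hand": 1, "dx": 0, "dy": 0, "dz": 0.1, "spin": 0},
    {"hand": 1, "dx": 0, "dy": 0, "dz": 0, "spin": 0},
    {"hand": 1, "dx": 0, "dy": 0, "dz": 0, "spin": 0},
  ],
)

```text
t: 27.68
tool_pos: [0.4743, 0.3061, 0.0995]
ee_rot: [-3.123, -0.336, 0.0]
force: [0.3, 0.8, -0.1]
gripper_width: 0.0173
```

arm_command(
  motion=[
    {"hand": 1, "dx": 0, "dy": 0, "dz": 0.08, "spin": 0},
    {"hand": 1, "dx": 0, "dy": 0, "dz": 0, "spin": 0},
  ],
)

```text
t: 27.92
tool_pos: [0.4744, 0.3061, 0.0991]
ee_rot: [-3.123, -0.337, -0.0]
force: [-1.2, -0.6, 4.3]
gripper_width: 0.0172
```

arm_command(
  motion=[
    {"hand": 1, "dx": 0, "dy": 0, "dz": 0.05, "spin": 0},
    {"hand": 1, "dx": 0, "dy": 0, "dz": 0, "spin": 0},
  ],
)

```text
t: 28.18
tool_pos: [0.4744, 0.3061, 0.0991]
ee_rot: [-3.123, -0.337, -0.001]
force: [-1.7, -1.1, 8.0]
gripper_width: 0.0168
```

arm_command(
  motion=[
    {"hand": -0.2, "dx": 0, "dy": 0, "dz": 0, "spin": 0},
    {"hand": -0.2, "dx": 0, "dy": 0, "dz": 0, "spin": 0},
    {"hand": -0.2, "dx": 0, "dy": 0, "dz": 0, "spin": 0},
    {"hand": -0.2, "dx": 0, "dy": 0, "dz": 0, "spin": 0},
    {"hand": -0.2, "dx": 0, "dy": 0, "dz": 0, "spin": 0},
    {"hand": -0.2, "dx": 0, "dy": 0, "dz": -2, "spin": 0},
    {"hand": -0.2, "dx": 0, "dy": 0, "dz": -4, "spin": 0},
    {"hand": -0.2, "dx": 0, "dy": 0, "dz": -4, "spin": 0},
    {"hand": -0.2, "dx": 0, "dy": 0, "dz": 0, "spin": 0},
    {"hand": -0.2, "dx": 0, "dy": 0, "dz": 0, "spin": 0},
  ],
)

```text
t: 29.42
tool_pos: [0.4739, 0.3059, 0.1978]
ee_rot: [3.123, 0.336, -0.001]
force: [-0.1, 0.5, -0.1]
gripper_width: 0.051
```

```bash
python3 plan.py .509 .019 .035 1.4
```

```text
pos [0.4739 0.3059 0.1978] jawyaw 0.2146 tilt 0.03 w 0.051 q6 0.24 F [-0.1  0.5 -0.1] t 29.425
spin -67.92  then dx -27.67 dy 8.34 dz 16.28 cm q6 -1.36
spin 112.08  then dx 27.67 dy -8.34 dz 16.28 cm q6 1.78
```

arm_command(
  motion=[
    {"hand": -1, "dx": 0, "dy": 0, "dz": 0, "spin": -9.67},
    {"hand": -1, "dx": 0, "dy": 0, "dz": 0, "spin": -9.67},
    {"hand": -1, "dx": 0, "dy": 0, "dz": 0, "spin": -9.67},
    {"hand": -1, "dx": 0, "dy": 0, "dz": 0, "spin": -9.67},
    {"hand": -1, "dx": 0, "dy": 0, "dz": 0, "spin": -9.67},
    {"hand": -1, "dx": 0, "dy": 0, "dz": 0, "spin": -9.67},
    {"hand": -1, "dx": 0, "dy": 0, "dz": 0, "spin": -9.67},
  ],
)

```text
t: 30.3
tool_pos: [0.4731, 0.3055, 0.1963]
ee_rot: [-2.4, -2.025, 0.005]
force: [0.1, -0.3, 0.3]
gripper_width: 0.0853
```

arm_command(
  motion=[
    {"hand": -1, "dx": -4.61, "dy": 1.39, "dz": 0, "spin": 0},
    {"hand": -1, "dx": -4.61, "dy": 1.39, "dz": 0, "spin": 0},
    {"hand": -1, "dx": -4.61, "dy": 1.39, "dz": 0, "spin": 0},
    {"hand": -1, "dx": -4.61, "dy": 1.39, "dz": 0, "spin": 0},
    {"hand": -1, "dx": -4.61, "dy": 1.39, "dz": 0, "spin": 0},
    {"hand": -1, "dx": -4.61, "dy": 1.39, "dz": 0, "spin": 0},
    {"hand": -1, "dx": 0, "dy": 0, "dz": 4, "spin": 0},
    {"hand": -1, "dx": 0, "dy": 0, "dz": 4, "spin": 0},
    {"hand": -1, "dx": 0, "dy": 0, "dz": 0, "spin": 0},
    {"hand": -1, "dx": 0, "dy": 0, "dz": 0, "spin": 0},
  ],
)

```text
t: 31.55
tool_pos: [0.5083, 0.0193, 0.1184]
ee_rot: [-2.406, -2.019, 0.001]
force: [-0.2, -0.2, -0.6]
gripper_width: 0.0855
```

```bash
python3 plan.py .509 .019 .035 1.395
python3 - <<'E'
from station import cams
from ov import *
F={n:cams.grab_frame(n) for n in("top","side")}
st=[(.6015,.3331,.2147+1.5708,.1,.018,.064,.082),(.4744,.3061,.2147+1.5708,.1,.018,.064,.082),(.5385,.320,.215,.2,.05,.04,.064)]
ov(F["side"],[(.509,.019,-.175,.2,.05,0,.024)],(180,310,155,225),6,"pics/s11.png")
ov(F["top"],st,(90,250,110,250),4,"pics/t11.png")
E
```

```text
pos [0.5083 0.0193 0.1184] jawyaw 1.3963 tilt 0.05 w 0.0855 q6 -1.49 F [-0.2 -0.2 -0.6] t 31.55
spin 0.07  then dx -0.02 dy 0.08 dz 8.34 cm q6 -1.36
spin 180.07  then dx 0.02 dy -0.08 dz 8.34 cm q6 1.78
```

View pics/s11.png

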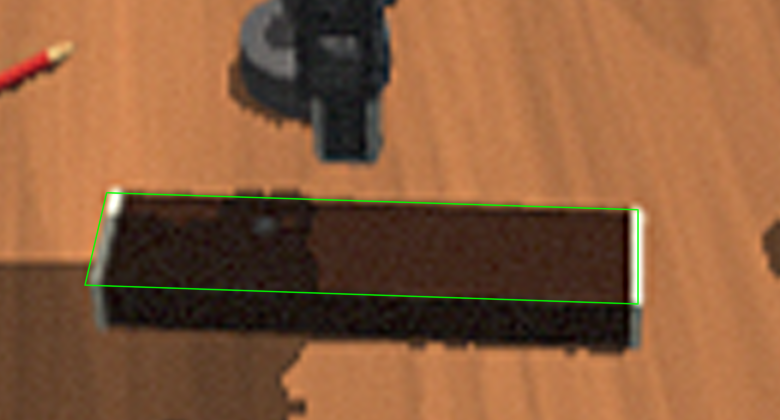

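View pics/t11.png

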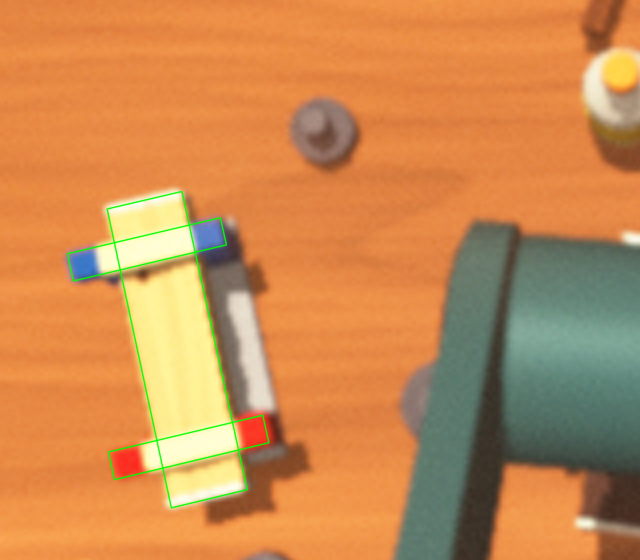

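arm_command(
  motion=[
    {"hand": -1, "dx": 0, "dy": 0.18, "dz": 4, "spin": 0},
    {"hand": -1, "dx": 0, "dy": 0, "dz": 3, "spin": 0},
    {"hand": -1, "dx": 0, "dy": 0, "dz": 1.2, "spin": 0},
    {"hand": -1, "dx": 0, "dy": 0, "dz": 0, "spin": 0},
    {"hand": -1, "dx": 0, "dy": 0, "dz": 0, "spin": 0},
    {"hand": 1, "dx": 0, "dy": 0, "dz": 0, "spin": 0},
    {"hand": 1, "dx": 0, "dy": 0, "dz": 0, "spin": 0},
    {"hand": 1, "dx": 0, "dy": 0, "dz": 0, "spin": 0},
    {"hand": 1, "dx": 0, "dy": 0, "dz": 0, "spin": 0},
    {"hand": 1, "dx": 0, "dy": 0, "dz": 0, "spin": 0},
    {"hand": 1, "dx": 0, "dy": 0, "dz": 0, "spin": 0},
    {"hand": 1, "dx": 0, "dy": 0, "dz": 0, "spin": 0},
  ],
  squeeze=40,
)

```text
t: 33.15
tool_pos: [0.5105, 0.0188, 0.0371]
ee_rot: [2.406, 2.019, 0.001]
force: [-1.1, 0.7, 8.0]
gripper_width: 0.0488
```

arm_command(
  motion=[
    {"hand": 1, "dx": 0, "dy": 0, "dz": -2, "spin": 0},
    {"hand": 1, "dx": 0, "dy": 0, "dz": -4, "spin": 0},
    {"hand": 1, "dx": 0, "dy": 0, "dz": -4, "spin": 0},
    {"hand": 1, "dx": 0, "dy": 0, "dz": -4, "spin": 0},
    {"hand": 1, "dx": 0, "dy": 0, "dz": -4, "spin": -5.6},
    {"hand": 1, "dx": 0, "dy": 0, "dz": 0, "spin": -5.6},
    {"hand": 1, "dx": 0, "dy": 0, "dz": 0, "spin": -5.6},
    {"hand": 1, "dx": 0, "dy": 0, "dz": 0, "spin": -5.5},
    {"hand": 1, "dx": 0, "dy": 0, "dz": 0, "spin": 0},
    {"hand": 1, "dx": 0, "dy": 0, "dz": 0, "spin": 0},
  ],
)

```text
t: 34.4
tool_pos: [0.5099, 0.0189, 0.2161]
ee_rot: [-1.973, -2.444, 0.0]
force: [0.4, 0.4, -1.0]
gripper_width: 0.0486
```

```bash
python3 plan.py .5385 .320 .116 1.786
python3 - <<'E'
from station import cams
from ov import *
F={n:cams.grab_frame(n) for n in("top","side")}
cv2.imwrite("pics/s12.png",F["side"]["image"]);cv2.imwrite("pics/t12.png",F["top"]["image"])
E
```

```text
pos [0.5099 0.0189 0.2161] jawyaw 1.7834 tilt 0.02 w 0.0486 q6 -1.88 F [ 0.4  0.4 -1. ] t 34.4
spin -0.15  then dx 28.81 dy 9.23 dz 10.01 cm q6 -1.25
spin 179.85  then dx -28.81 dy -9.23 dz 10.01 cm q6 1.89
```

View pics/s12.png

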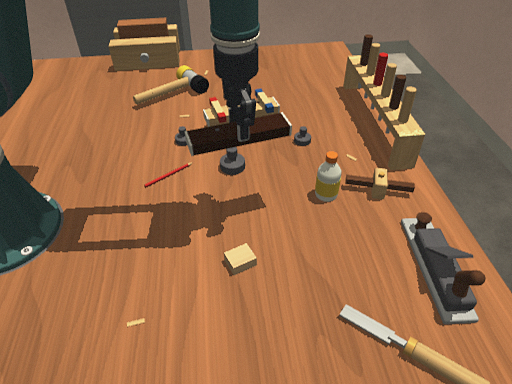

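arm_command(
  motion=[
    {"hand": 1, "dx": 4.11, "dy": 1.32, "dz": 0, "spin": 0},
    {"hand": 1, "dx": 4.11, "dy": 1.32, "dz": 0, "spin": 0},
    {"hand": 1, "dx": 4.11, "dy": 1.32, "dz": 0, "spin": 0},
    {"hand": 1, "dx": 4.11, "dy": 1.32, "dz": 0, "spin": 0},
    {"hand": 1, "dx": 4.11, "dy": 1.32, "dz": 0, "spin": 0},
    {"hand": 1, "dx": 4.11, "dy": 1.32, "dz": 0, "spin": 0},
    {"hand": 1, "dx": 4.11, "dy": 1.32, "dz": 0, "spin": 0},
    {"hand": 1, "dx": 0, "dy": 0, "dz": 4, "spin": 0},
    {"hand": 1, "dx": 0, "dy": 0, "dz": 3, "spin": 0},
    {"hand": 1, "dx": 0, "dy": 0, "dz": 0, "spin": 0},
    {"hand": 1, "dx": 0, "dy": 0, "dz": 0, "spin": 0},
  ],
)

```text
t: 35.88
tool_pos: [0.5398, 0.3198, 0.1472]
ee_rot: [1.971, 2.446, 0.002]
force: [-0.7, -0.7, -1.4]
gripper_width: 0.0487
```

```bash
python3 plan.py .5385 .320 .119 1.786
python3 - <<'E'
from station import cams,robot
from ov import *
F={n:cams.grab_frame(n) for n in("top","side")}
p=robot.sense()["tool_pos"]
ov(F["side"],[(p[0],p[1],.215,.2,.05,p[2]-.037,p[2]-.013)],(170,330,50,150),5,"pics/s13.png")
E
```

```text
pos [0.5398 0.3198 0.1472] jawyaw 1.7847 tilt 0.07 w 0.0487 q6 -1.36 F [-0.7 -0.7 -1.4] t 35.875
spin -0.07  then dx 0.05 dy -0.13 dz 2.82 cm q6 -1.25
spin 179.93  then dx -0.05 dy 0.13 dz 2.82 cm q6 1.89
```

View pics/s13.png

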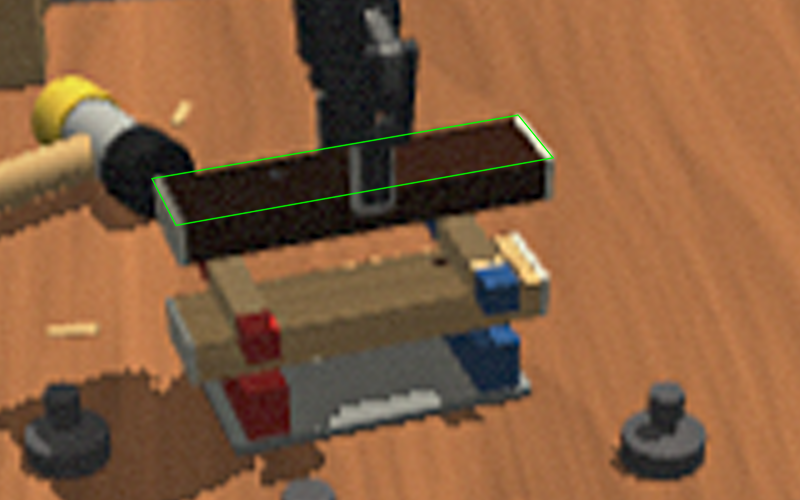

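The held walnut matches the outline predicted from the TCP to 1–2 px. I'll lower it.

arm_command(
  motion=[
    {"hand": 1, "dx": 0, "dy": -0.08, "dz": 1.5, "spin": 0},
    {"hand": 1, "dx": 0, "dy": 0, "dz": 0.9, "spin": 0},
    {"hand": 1, "dx": 0, "dy": 0, "dz": 0.2, "spin": 0},
    {"hand": 1, "dx": 0, "dy": 0, "dz": 0, "spin": 0},
    {"hand": 1, "dx": 0, "dy": 0, "dz": 0, "spin": 0},
  ],
)

```text
t: 36.6
tool_pos: [0.5387, 0.3196, 0.1204]
ee_rot: [1.971, 2.446, 0.001]
force: [-0.2, 0.2, -1.4]
gripper_width: 0.0487
```

arm_command(
  motion=[
    {"hand": 1, "dx": 0, "dy": 0, "dz": 0.08, "spin": 0},
    {"hand": 1, "dx": 0, "dy": 0, "dz": 0, "spin": 0},
  ],
)

```text
t: 36.85
tool_pos: [0.5384, 0.3195, 0.1195]
ee_rot: [1.971, 2.446, 0.0]
force: [-0.3, -0.3, -1.2]
gripper_width: 0.0488
```

arm_command(
  motion=[
    {"hand": 1, "dx": 0, "dy": 0, "dz": 0.08, "spin": 0},
    {"hand": 1, "dx": 0, "dy": 0, "dz": 0, "spin": 0},
  ],
)

```text
t: 37.1
tool_pos: [0.5385, 0.3195, 0.1192]
ee_rot: [1.971, 2.446, 0.001]
force: [-2.2, -1.1, 3.9]
gripper_width: 0.0488
```

arm_command(
  motion=[
    {"hand": 1, "dx": 0, "dy": 0, "dz": 0.03, "spin": 0},
    {"hand": 1, "dx": 0, "dy": 0, "dz": 0, "spin": 0},
  ],
)

```text
t: 37.35
tool_pos: [0.5385, 0.3196, 0.1192]
ee_rot: [1.971, 2.446, 0.001]
force: [-2.0, -1.6, 6.8]
gripper_width: 0.0488
```

arm_command(
  motion=[
    {"hand": -0.7, "dx": 0, "dy": 0, "dz": 0, "spin": 0},
    {"hand": -0.7, "dx": 0, "dy": 0, "dz": 0, "spin": 0},
    {"hand": -0.7, "dx": 0, "dy": 0, "dz": 0, "spin": 0},
    {"hand": -0.7, "dx": 0, "dy": 0, "dz": 0, "spin": 0},
    {"hand": -0.7, "dx": 0, "dy": 0, "dz": 0, "spin": 0},
    {"hand": -0.7, "dx": 0, "dy": 0, "dz": -2, "spin": 0},
    {"hand": -0.7, "dx": 0, "dy": 0, "dz": -4, "spin": 0},
    {"hand": -0.7, "dx": 0, "dy": 0, "dz": -4, "spin": 0},
    {"hand": -0.7, "dx": 0, "dy": 0, "dz": 0, "spin": 0},
    {"hand": -0.7, "dx": 0, "dy": 0, "dz": 0, "spin": 0},
  ],
)

```text
t: 38.6
tool_pos: [0.538, 0.3193, 0.218]
ee_rot: [-1.971, -2.446, 0.001]
force: [-0.8, 0.1, -0.2]
gripper_width: 0.0728
```

```bash
python3 plan.py .4995 .149 .056 1.786
```

```text
pos [0.538  0.3193 0.218 ] jawyaw 1.7852 tilt 0.03 w 0.0728 q6 -1.36 F [-0.8  0.1 -0.2] t 38.6
spin -0.04  then dx -15.81 dy -7.40 dz 16.20 cm q6 -1.50
spin 179.96  then dx 15.81 dy 7.40 dz 16.20 cm q6 1.65
```

arm_command(
  motion=[
    {"hand": -0.4, "dx": -3.95, "dy": -1.85, "dz": 0, "spin": 0},
    {"hand": -0.4, "dx": -3.95, "dy": -1.85, "dz": 0, "spin": 0},
    {"hand": -0.4, "dx": -3.95, "dy": -1.85, "dz": 0, "spin": 0},
    {"hand": -0.4, "dx": -3.95, "dy": -1.85, "dz": 0, "spin": 0},
    {"hand": -0.4, "dx": 0, "dy": 0, "dz": 5, "spin": 0},
    {"hand": -0.4, "dx": 0, "dy": 0, "dz": 4.5, "spin": 0},
    {"hand": -0.4, "dx": 0, "dy": 0, "dz": 0, "spin": 0},
    {"hand": -0.4, "dx": 0, "dy": 0, "dz": 0, "spin": 0},
  ],
  squeeze=70,
)

```text
t: 39.6
tool_pos: [0.4999, 0.1495, 0.1237]
ee_rot: [-1.97, -2.446, 0.0]
force: [0.8, 0.1, 0.2]
gripper_width: 0.0596
```

```bash
python3 plan.py .4995 .149 .057 1.786
python3 - <<'E'
from station import cams,robot
from ov import *
F={n:cams.grab_frame(n) for n in("top","side")}
ov(F["side"],[(.5385,.3196,.215,.2,.05,.082,.106)],(170,330,80,190),5,"pics/s14.png")
ov(F["top"],[(.5385,.3196,.215,.2,.05,.082,.106)],(90,250,110,250),4,"pics/t14.png")
E
```

```text
pos [0.4999 0.1495 0.1237] jawyaw 1.7855 tilt 0.03 w 0.0596 q6 -1.63 F [0.8 0.1 0.2] t 39.6
spin -0.03  then dx -0.04 dy -0.04 dz 6.67 cm q6 -1.50
spin 179.97  then dx 0.04 dy 0.04 dz 6.67 cm q6 1.65
```

View pics/s14.png

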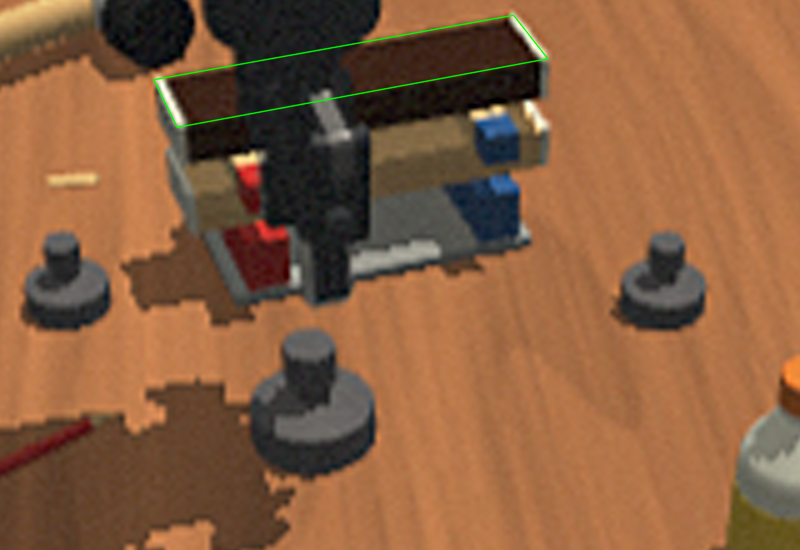

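View pics/t14.png

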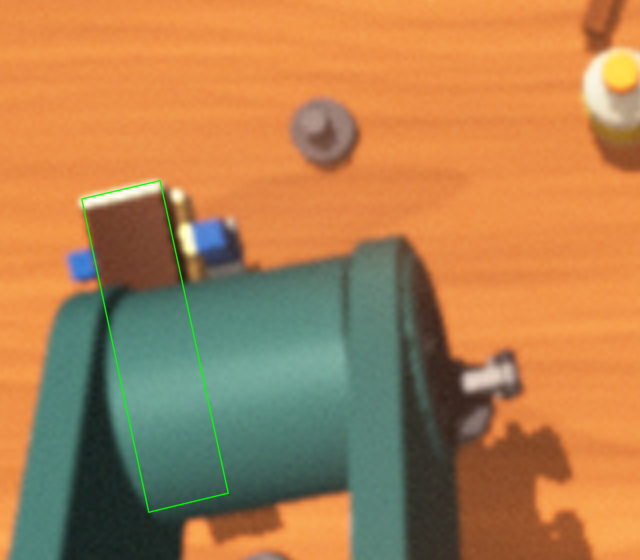

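Walnut sits on its outline. Next I'll lower onto the knob and grip it.

arm_command(
  motion=[
    {"hand": -0.4, "dx": -0.04, "dy": -0.04, "dz": 3, "spin": 0},
    {"hand": -0.4, "dx": 0, "dy": 0, "dz": 2.5, "spin": 0},
    {"hand": -0.4, "dx": 0, "dy": 0, "dz": 1.1, "spin": 0},
    {"hand": -0.4, "dx": 0, "dy": 0, "dz": 0, "spin": 0},
    {"hand": -0.4, "dx": 0, "dy": 0, "dz": 0, "spin": 0},
  ],
)

```text
t: 40.33
tool_pos: [0.5003, 0.1491, 0.0584]
ee_rot: [1.97, 2.446, 0.002]
force: [-0.9, 0.0, -0.4]
gripper_width: 0.0596
```

```bash
python3 plan.py .4995 .149 .057 1.786
python3 - <<'E'
from station import cams,robot
from ov import *
F={n:cams.grab_frame(n) for n in("top","side")}
ov(F["side"],[],(190,290,100,185),7,"pics/s15.png")
E
```

```text
pos [0.5003 0.1491 0.0584] jawyaw 1.7854 tilt 0.11 w 0.0596 q6 -1.63 F [-0.9  0.  -0.4] t 40.325
spin -0.03  then dx 0.01 dy -0.08 dz 0.14 cm q6 -1.50
spin 179.97  then dx -0.01 dy 0.08 dz 0.14 cm q6 1.65
```

View pics/s15.png

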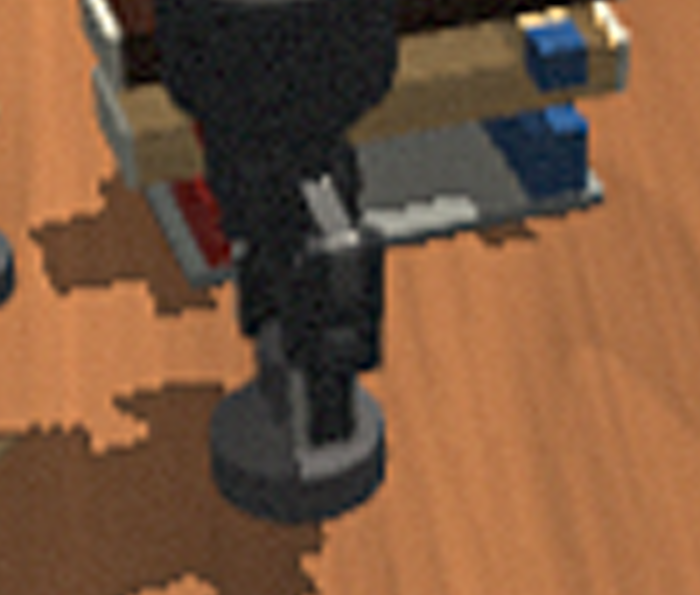

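arm_command(
  motion=[
    {"hand": 1, "dx": 0, "dy": -0.1, "dz": 0, "spin": 0},
    {"hand": 1, "dx": 0, "dy": 0, "dz": 0, "spin": 0},
    {"hand": 1, "dx": 0, "dy": 0, "dz": 0, "spin": 0},
    {"hand": 1, "dx": 0, "dy": 0, "dz": 0, "spin": 0},
    {"hand": 1, "dx": 0, "dy": 0, "dz": 0, "spin": 0},
    {"hand": 1, "dx": 0, "dy": 0, "dz": 0, "spin": 0},
    {"hand": 1, "dx": 0, "dy": 0, "dz": 0, "spin": 0},
    {"hand": 1, "dx": 0, "dy": 0, "dz": 0, "spin": 0},
  ],
)

```text
t: 41.42
tool_pos: [0.4983, 0.1493, 0.0579]
ee_rot: [-1.971, -2.446, -0.002]
force: [-1.5, 3.5, 6.4]
gripper_width: 0.0237
```

```bash
python3 plan.py .4995 .149 .057 1.786
```

```text
pos [0.4983 0.1493 0.0579] jawyaw 1.7848 tilt 0.07 w 0.0237 q6 -1.63 F [-1.5  3.5  6.4] t 41.425
spin -0.07  then dx -0.06 dy 0.11 dz 0.09 cm q6 -1.50
spin 179.93  then dx 0.06 dy -0.11 dz 0.09 cm q6 1.65
```

arm_command(
  motion=[
    {"hand": 1, "dx": 0, "dy": 0, "dz": -1, "spin": 0},
    {"hand": 1, "dx": 0, "dy": 0, "dz": -3, "spin": 0},
    {"hand": 1, "dx": 0, "dy": 0, "dz": -4, "spin": 0},
    {"hand": 1, "dx": 0, "dy": 0, "dz": -4, "spin": 0},
    {"hand": 1, "dx": 0, "dy": 0, "dz": -3, "spin": 0},
    {"hand": 1, "dx": 0, "dy": 0, "dz": 0, "spin": 0},
    {"hand": 1, "dx": 0, "dy": 0, "dz": 0, "spin": 0},
    {"hand": 1, "dx": 0, "dy": 0, "dz": 0, "spin": 0},
  ],
)

```text
t: 42.42
tool_pos: [0.4969, 0.1484, 0.2054]
ee_rot: [-1.969, -2.444, 0.004]
force: [0.2, -0.2, -7.5]
gripper_width: 0.0232
```

```bash
python3 plan.py .5385 .3196 .165 1.786
python3 - <<'E'
from station import cams,robot
from ov import *
F={n:cams.grab_frame(n) for n in("top","side")}
ov(F["side"],[],(170,330,40,160),5,"pics/s16.png")
E
```

```text
pos [0.4969 0.1484 0.2054] jawyaw 1.7852 tilt 0.22 w 0.0232 q6 -1.63 F [ 0.2 -0.2 -7.5] t 42.425
spin -0.04  then dx 15.84 dy 7.72 dz 4.04 cm q6 -1.25
spin 179.96  then dx -15.84 dy -7.72 dz 4.04 cm q6 1.89
```

View pics/s16.png

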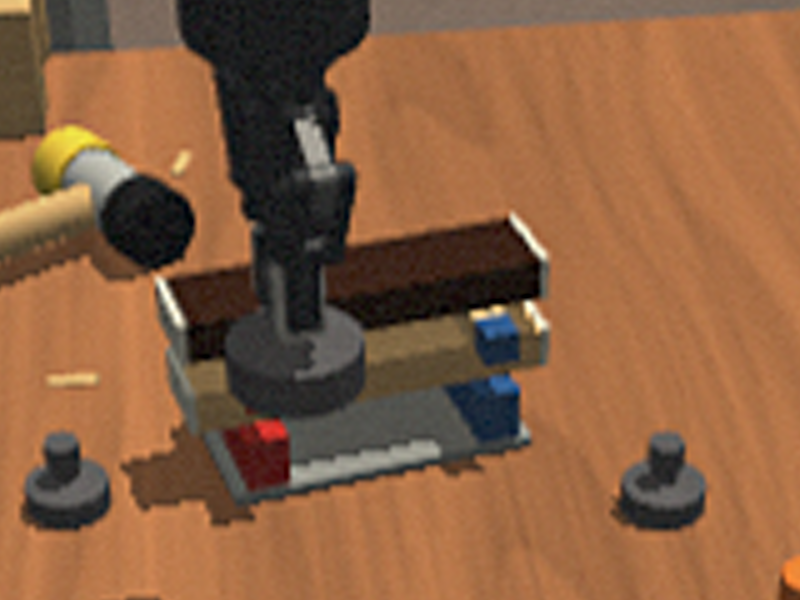

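arm_command(
  motion=[
    {"hand": 1, "dx": 3.17, "dy": 1.54, "dz": 0, "spin": 0},
    {"hand": 1, "dx": 3.17, "dy": 1.54, "dz": 0, "spin": 0},
    {"hand": 1, "dx": 3.17, "dy": 1.54, "dz": 0, "spin": 0},
    {"hand": 1, "dx": 3.17, "dy": 1.54, "dz": 0, "spin": 0},
    {"hand": 1, "dx": 3.17, "dy": 1.54, "dz": 0, "spin": 0},
    {"hand": 1, "dx": 0, "dy": 0, "dz": 1.5, "spin": 0},
    {"hand": 1, "dx": 0, "dy": 0, "dz": 0.5, "spin": 0},
    {"hand": 1, "dx": 0, "dy": 0, "dz": 0, "spin": 0},
    {"hand": 1, "dx": 0, "dy": 0, "dz": 0, "spin": 0},
  ],
)

```text
t: 43.65
tool_pos: [0.54, 0.3192, 0.1875]
ee_rot: [1.972, 2.446, -0.0]
force: [0.4, 0.6, -6.6]
gripper_width: 0.0238
```

```bash
python3 plan.py .5385 .3196 .165 1.786
python3 - <<'E'
from station import cams,robot
from ov import *
F={n:cams.grab_frame(n) for n in("top","side")}
ov(F["side"],[],(170,330,40,160),5,"pics/s17.png")
E
```

```text
pos [0.54   0.3192 0.1875] jawyaw 1.7844 tilt 0.0 w 0.0238 q6 -1.36 F [ 0.4  0.6 -6.6] t 43.65
spin -0.09  then dx 0.07 dy -0.14 dz 2.25 cm q6 -1.25
spin 179.91  then dx -0.07 dy 0.14 dz 2.25 cm q6 1.89
```

View pics/s17.png

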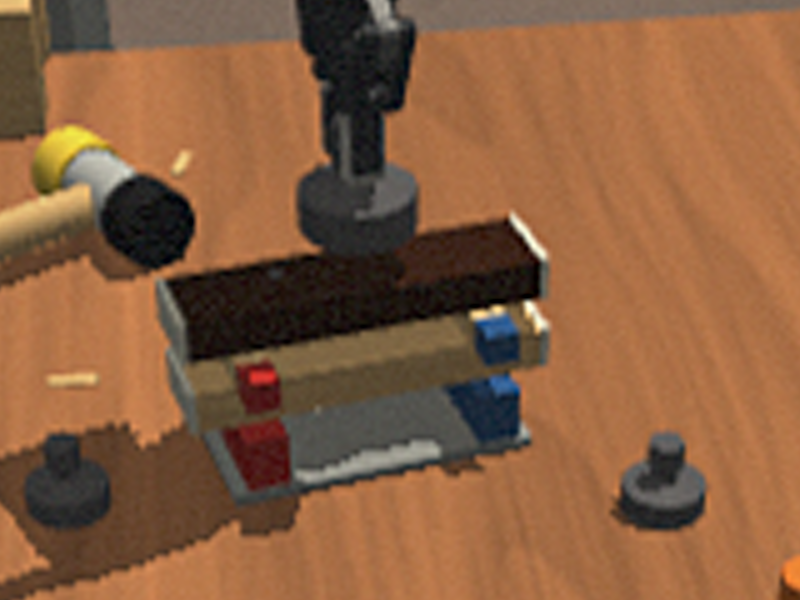

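The weight hangs upright over the middle of the walnut, at about (357,205). I'll lower it.

arm_command(
  motion=[
    {"hand": 1, "dx": 0.03, "dy": -0.1, "dz": 1.2, "spin": 0},
    {"hand": 1, "dx": 0, "dy": 0, "dz": 0.7, "spin": 0},
    {"hand": 1, "dx": 0, "dy": 0, "dz": 0.1, "spin": 0},
    {"hand": 1, "dx": 0, "dy": 0, "dz": 0, "spin": 0},
    {"hand": 1, "dx": 0, "dy": 0, "dz": 0, "spin": 0},
  ],
)

```text
t: 44.38
tool_pos: [0.5391, 0.3201, 0.1676]
ee_rot: [1.971, 2.446, 0.001]
force: [0.2, -0.4, -6.6]
gripper_width: 0.0239
```

arm_command(
  motion=[
    {"hand": 1, "dx": 0, "dy": 0, "dz": 0.1, "spin": 0},
    {"hand": 1, "dx": 0, "dy": 0, "dz": 0, "spin": 0},
  ],
)

```text
t: 44.62
tool_pos: [0.5389, 0.32, 0.1664]
ee_rot: [-1.971, -2.446, -0.0]
force: [-0.4, 0.9, -6.1]
gripper_width: 0.0238
```

arm_command(
  motion=[
    {"hand": 1, "dx": 0, "dy": 0, "dz": 0.07, "spin": 0},
    {"hand": 1, "dx": 0, "dy": 0, "dz": 0, "spin": 0},
  ],
)

```text
t: 44.88
tool_pos: [0.5388, 0.3199, 0.1656]
ee_rot: [-1.971, -2.446, 0.0]
force: [-0.5, 0.4, -5.8]
gripper_width: 0.024
```

arm_command(
  motion=[
    {"hand": 1, "dx": 0, "dy": 0, "dz": 0.08, "spin": 0},
    {"hand": 1, "dx": 0, "dy": 0, "dz": 0, "spin": 0},
  ],
)

```text
t: 45.12
tool_pos: [0.5388, 0.32, 0.1648]
ee_rot: [-1.971, -2.446, 0.0]
force: [0.2, 0.0, -6.9]
gripper_width: 0.0234
```

arm_command(
  motion=[
    {"hand": 1, "dx": 0, "dy": 0, "dz": 0.08, "spin": 0},
    {"hand": 1, "dx": 0, "dy": 0, "dz": 0, "spin": 0},
  ],
)

```text
t: 45.38
tool_pos: [0.5389, 0.32, 0.1641]
ee_rot: [-1.971, -2.446, -0.0]
force: [0.0, -1.0, -6.0]
gripper_width: 0.0237
```

arm_command(
  motion=[
    {"hand": 1, "dx": 0, "dy": 0, "dz": 0.06, "spin": 0},
    {"hand": 1, "dx": 0, "dy": 0, "dz": 0, "spin": 0},
  ],
)

```text
t: 45.62
tool_pos: [0.539, 0.3201, 0.1639]
ee_rot: [1.971, 2.446, 0.001]
force: [-1.4, -0.4, -1.6]
gripper_width: 0.0233
```

Contact. One more small step down, then release.

arm_command(
  motion=[
    {"hand": 1, "dx": 0, "dy": 0, "dz": 0.04, "spin": 0},
    {"hand": 1, "dx": 0, "dy": 0, "dz": 0, "spin": 0},
    {"hand": -0.3, "dx": 0, "dy": 0, "dz": 0, "spin": 0},
    {"hand": -0.3, "dx": 0, "dy": 0, "dz": 0, "spin": 0},
    {"hand": -0.3, "dx": 0, "dy": 0, "dz": 0, "spin": 0},
    {"hand": -0.3, "dx": 0, "dy": 0, "dz": 0, "spin": 0},
    {"hand": -0.3, "dx": 0, "dy": 0, "dz": 0, "spin": 0},
    {"hand": -0.3, "dx": 0, "dy": 0, "dz": -1, "spin": 0},
    {"hand": -0.3, "dx": 0, "dy": 0, "dz": -3, "spin": 0},
    {"hand": -0.3, "dx": 0, "dy": 0, "dz": -4, "spin": 0},
    {"hand": -0.3, "dx": 0, "dy": 0, "dz": -2, "spin": 0},
  ],
)

```text
t: 47.0
tool_pos: [0.5399, 0.3205, 0.2663]
ee_rot: [1.97, 2.445, 0.006]
force: [0.1, -1.0, 0.7]
gripper_width: 0.0556
```

arm_command(
  motion=[
    {"hand": -0.3, "dx": -4, "dy": 0, "dz": 0, "spin": 0},
    {"hand": -0.3, "dx": -4, "dy": 0, "dz": 0, "spin": 0},
    {"hand": -0.3, "dx": -4, "dy": 0, "dz": 0, "spin": 0},
    {"hand": -0.3, "dx": -4, "dy": 0, "dz": 0, "spin": 0},
    {"hand": -0.3, "dx": -4, "dy": 0, "dz": 0, "spin": 0},
    {"hand": -0.3, "dx": -4, "dy": 0, "dz": 0, "spin": 0},
    {"hand": -0.3, "dx": -4, "dy": 0, "dz": 0, "spin": 0},
    {"hand": -0.3, "dx": -4, "dy": 0, "dz": 0, "spin": 0},
    {"hand": -0.3, "dx": 0, "dy": 0, "dz": 0, "spin": 0},
    {"hand": -0.3, "dx": 0, "dy": 0, "dz": 0, "spin": 0},
  ],
)

```text
t: 48.25
tool_pos: [0.6069, 0.0076, 0.2634]
ee_rot: [-1.971, -2.446, -0.001]
force: [-0.5, 0.4, 0.1]
gripper_width: 0.0552
```

Run:
```python
from station import cams,robot
from ov import *
F={n:cams.grab_frame(n) for n in("top","side")}
st=[(.6015,.3331,.2147+1.5708,.1,.018,.064,.082),(.4744,.3061,.2147+1.5708,.1,.018,.064,.082),(.5385,.3196,.215,.2,.05,.082,.106)]
ov(F["side"],st[2:],(170,330,40,160),5,"pics/s18.png")
ov(F["top"],st,(90,260,110,250),4,"pics/t18.png")
print(proj(F["top"],[[.539,.32,.163],[.539,.32,.128]]),proj(F["side"],[.539,.32,.163]))
```

```text
[[119.24735403 194.27631899]
 [124.73295015 195.09081317]] [[239.3380244  73.0647262]]
```

View pics/s18.png

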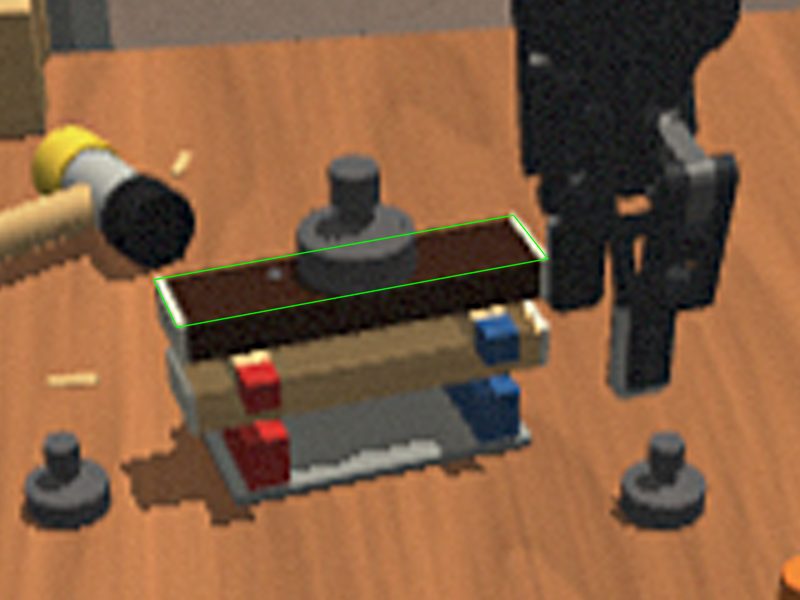

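View pics/t18.png

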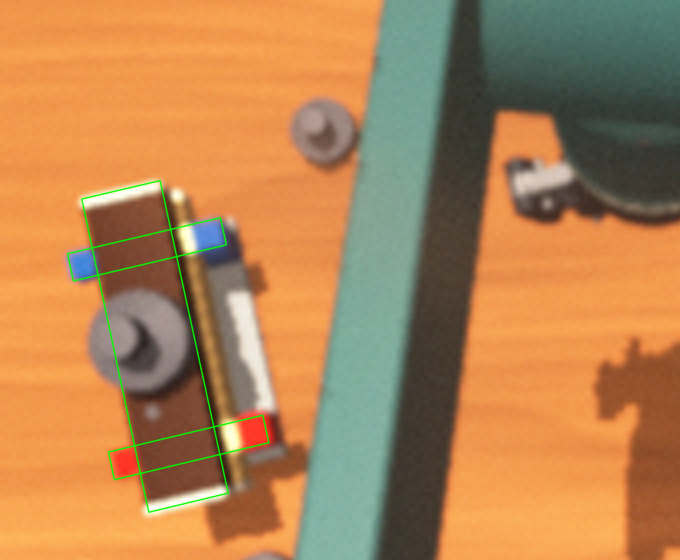

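```bash
python3 -c "
from station import finish_job
print(finish_job())"
```

```text
the job is handed in; nothing more can be done
None
```

The stack is built and handed in at about 48 s of the 144 s allowed. From the bottom up it is oak, red and blue sticks over their own bearers, walnut, then the largest weight upright in the middle.

- **Last pictures:** in the top and side views, the walnut and both sticks lay within about 1–2 px (roughly 3–5 mm) of their planned outlines. The knob was within about 1 px of where it should be in the top view. The arm was clear of the stack.
- **Oak:** it matched its outline when I checked it after placing. In the last views it is mostly hidden, but the part that shows looks in place.
- **Glue bottle:** I never went near it. Its cap was in the same place in the last side view, though I took no full picture of the bottle at the end.
- **Rejected commands:** my first two arm commands were refused because the rows left out some keys. Nothing moved.
- **Small disagreement:** the two cameras differed by 1–3 mm on the starting positions of the red stick, the walnut and the weight, which is well inside the tolerances.
- **Verdict:** handing in reports no result, so these are my own checks.

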